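Fetch a bracket from the tilt bin behind the paint pots

TASK

I need the T-shaped steel bracket from the tilting bin, but a jar, a tin and a bottle stand in the way. Move all three onto the wooden tray, tilt the bin well forward, and stand the bracket on its base in the middle of the cork pad; leave the brass knob in the bin. Then shut the bin fully and put the jar, tin and bottle back upright, each in the very place where it stood at the start, without knocking any of them over or disturbing the brush mug.

Things in the scene. Friction and masses are not known exactly. Their poses are not given: they have to be found in the camera images.
- jar: White round jar with a flat lid, 50 mm diameter, 70 mm tall, 0.22 kg nominal. Loose; origin at the centre of its underside, z up.
- tin: Bare metal square tin, 46 x 46 mm, 80 mm tall plus a small dark square cap to 85 mm, 0.25 kg nominal; x and y square to its sides. Loose; origin at the centre of its underside, z up.
- bottle: Grey plastic round bottle, 40 mm diameter straight up to 64 mm, then narrowing to a black cap of 22 mm diameter, 88 mm tall in all, 0.18 kg nominal. Loose; origin at the centre of its underside, z up. Jar, tin and bottle stand in a row about 75 mm in front of the bin, about 90 mm apart, in any order.
- bracket: Steel bracket, an upside-down T: flat base 44 (x) x 32 (y) x 6 mm with an upright web 44 (x) x 10 (y) mm along its middle, 38 mm tall in all, 0.09 kg. Lies base down at the back of one of the bin's two compartments; a 7 mm high rib across the bin's floor, 36 mm behind its front, stops it sliding farther as the bin tilts. Loose; origin at the centre of its underside, z up.
- knob: Round brass furniture knob, 32 mm diameter, 28 mm tall, in the bin's other compartment, to be left in the bin (it may slide or roll over there). Loose; origin at the centre of its underside.
- tray: Flat square wooden tray 200 x 200 mm, rim 14 mm high and 5 mm wide, floor 5 mm above the table. Fixed, left or right of the bin. Origin at the centre of its underside, x and y along its sides.
- board: Light plywood board 180 x 180 x 4 mm with a cork pad 70 x 70 x 2 mm at its centre (top of pad 6 mm above the table). Fixed, on the side opposite to the tray. Origin at the centre of its underside, x and y along its sides.
- bin (a joint): Tilt of the black bin in its grey rack: 0 shut, grows as its top tilts towards the robot, stop at 0.65 rad. Stiff hinge (0.35 N m, 6 N at the tab): stays where left. Axis along the lower front edge, 12 mm above the table. Behind the bin a grey panel 75 mm tall and, on posts, a cross bar over the bin's back edge (118 to 126 mm high, 28 mm deep): no room for a gripper to come down on the parts until the bin is tilted.
- bin_tab (a point): Centre of the bin's front tab, turning with it: x to the bin's back, y along the front, z up. In mm here: tab 8 thick (x), 50 wide, top z=9; front wall equally thick below it, top z=-9; hinge axis x=-4, z=-59; floor z=-54, inside x 4 to 101, y -90 to 90; side walls 50 high, back 60 (outer bottom z=-59); divider at y=0, 4 thick, 30 high, two compartments; floor rib x 32 to 36.
- mug: Blue ceramic mug holding brushes, 72 mm diameter, 90 mm tall (brushes to 175 mm), a bystander not to be disturbed. Loose; origin at the centre of its underside, z up.
Things that resemble listed ones, but are neither listed nor needed, are in the scene too. What is shaped like the bottle but pink or red is not meant.

How it is judged:
By the outcome, as a careful person would: the job done as asked, in the order asked, and still so for the second after the job is handed in, with the robot touching nothing.
It also fails if it takes over 144 s, if anything falls off the work surface, if the arm or the gripper's body presses on something with over 40 N, if the wrist force passes 120 N, or if a joint passes its speed limit or range.

ROBOT

A 6-joint arm with a two-finger parallel gripper is mounted at the origin on the work surface. World frame = base frame: x ahead of the robot, y to its left, z up, the work surface at z = 0. Lengths are in m, angles in rad, forces in N, time in s.
With the tool pointing down it reaches from about 0.4 to 0.825 m from the base axis. Payload 7 kg.
Tool frame: the origin (TCP) lies at the very end of the fingers, on their centre line; the grasp point (between the pads) lies 19 mm behind it; y points along the fingers, x is the direction in which the jaws open and shut, and the axes are right-handed (so a half turn about y gives the same grasp; the last joint's range is limited). The gripper opens to 88 mm and grips with 3 to 60 N. Pads are 19 mm wide; open, the fingers measure 130 mm over their backs; the gripper's body (78 mm by 193 mm) begins 47 mm behind the grasp point.
Start: joints at [-0.98, 0.359, 0.012, 0, -1.224, -0.288], TCP at [0.201, -0.644, 0.227] pointing down, gripper open.
Joint ranges: [-3.07, 3.07], [-1.43, 2.12], [-1.02, 1.25], [-3.03, 1.67], [-3.05, -0], [-3.03, 3.03]. Speed limits (rad/s): [2.39, 2.39, 3.01, 3.14, 3.14, 3.14].

INTERFACE

Orientations are given as [roll, pitch, yaw] about the fixed x, y, z axes, in that order (R = Rz(yaw) Ry(pitch) Rx(roll)).
In Python, from station import arm gives the robot as it stands.
- The arm moves only by the tool move_arm, never from a script. Its arguments are lists of equal length, an entry for each row: "jaw": the closure, from 0 (fully open) to 1 (shut); "offset": the shift along the tool's x, y, z in m, a list of three; "roll": the turn about the tool's y in rad. In form: {"jaw": [jaw, ...], "offset": [[dx, dy, dz], ...], "roll": [roll, ...]}. A call has 1 to 5 rows; each row shifts and turns the commanded pose from where the row before left it, along the tool's axes as they then stand; what a row does not reach is not made up. A row lasts 1/8 s, in which the tool goes at most 62.5 mm and 10.7 degrees, less where a joint would pass 70% of its speed; a pose out of reach is approached as far as the arm can. A call is refused whole if a number of a shift passes 0.0625 or a number of a turn 0.188, either way. A call with a gripper value outside its range is refused whole. The fingers move at their own pace and stop on an object; "grip_force" is the grip in N (left out, the last holds). Time passes only in rows, so rows that do not move let the fingers close. It gives the time, the measured TCP pose, the force and the opening at its end, in the units of the state.
- arm.get_state(): the state, without advancing time (a new reading comes with each control period).
- arm.grab_frame(name): name is "scene" or "side" or "wrist"; returns a dict with "pixels" (420x560x3 uint8, blue, green, red), "fovy" (degrees; the focal length in pixels is half the picture's height over the tangent of half this angle, whatever the lens; pixels are square), "cx", "cy" (the principal point, pixels), "position" and "attitude" of the camera in the world; the wrist camera has in their place "hand_eye" (4x4, takes a point from camera to tool coordinates, whose origin is the TCP and whose axes are the tool frame's). Camera axes: x right, y down, z forward; pixel columns grow to the right and rows downward; lengths in m; the calibration is good to about 2 mm. A picture is of the moment at which its call begins: read the wrist's pose just before it. There is no depth.
- arm.job_done(): hands the job in, once; it reports no verdict.
Trained networks look in a picture, given as the dict that the camera call returned (one of the last four; its "shot" number tells which), for a name from the list of things; names that differ only in an ending like _2 or _b are one class to them, and where a whole thing is asked for, a point or a joint stands for the part that bears it (a point fixed in the world has none). Each returns a list of dicts, best first, with "p" (0 to 1); they miss things now and then, are a little off and sometimes report something else, mostly with a low value. They report only what shows in the picture. A call takes as long as a camera call. They do not tell look-alikes from the thing itself.
- arm.recognise(picture, thing): "position" ([x, y, z] in m, in world coordinates, good to about 4 mm: the middle of the surface that is visible of it).
- arm.landmark_of(picture, thing): "position" ([x, y, z] in m, in world coordinates, good to about 4 mm: a listed point, or the origin of a listed thing).
The state is a dict: "t": time; "q": joint angles; "qd": joint speeds; "joint_efforts": joint torques, N m; "eef_pos": TCP position; "ee_rot": TCP orientation; "force": force on the tool from outside, world axes, zero at the start; "moment": the same for the moment, N m; "width": finger opening in m.
Only numpy, scipy, OpenCV 4.12 (cv2) and the standard library are available. Lean on these libraries where they do the work, as an engineer would, in place of code of your own. Each camera call takes 0.05 s, during which the arm holds its last target.

## Working session

There is one attempt and no reset: what is moved stays moved. The work goes in short steps, Python scripts to look and compute and a tool call to move; the robot and the scene stay as the last step left them, time stands still between calls to the robot, and variables do not carry over. Pictures are saved under pics/ and viewed, and the job is handed in when it is done.

Besides the shell and the picture viewer there is one more tool, called as name(argument=value, ...) on one line, values as JSON. move_arm: Moves the arm, as the interface text tells. Its arguments: {"type":"object","properties":{"jaw":{"type":"array","items":{"type":"number"}},"offset":{"type":"array","items":{"type":"array","items":{"type":"number"}}},"roll":{"type":"array","items":{"type":"number"}},"grip_force":{"type":"number"}},"required":["jaw","offset","roll"]}

```bash
ls; mkdir -p pics
python3 - <<'E'
from station import arm
import cv2
s=arm.get_state();print(s)
for n in ["scene","side","wrist"]:
    f=arm.grab_frame(n);cv2.imwrite(f"pics/a_{n}.png",f["pixels"])
    print(n,{k:v for k,v in f.items() if k!="pixels"})
E
```

```text
pics
{'t': 0.0, 'q': array([-9.79910610e-01,  3.59360874e-01,  1.10903640e-02, -3.86506978e-04,
       -1.22412239e+00, -2.88079809e-01]), 'qd': array([ 3.74175252e-04,  5.56473335e-04,  2.03765547e-03, -1.52192841e-03,
        1.83127080e-04, -6.05408807e-05]), 'joint_efforts': array([-1.89130878e-03, -5.82725251e+01,  2.93052614e+01,  6.99729592e+00,
        6.85297549e-03, -1.68699376e-04]), 'eef_pos': array([ 0.20111262, -0.64383077,  0.22564668]), 'ee_rot': array([-1.57069105e+00, -1.63401755e-03,  1.87347053e+00]), 'force': array([ 0.06852505,  0.03776464, -0.10102746]), 'moment': array([-0.03951285,  0.00427148, -0.03107639]), 'width': 0.08754120034132175}
scene {'fovy': 50.37574785738624, 'cx': 274.17268619496184, 'cy': 204.9173299308125, 'position': array([1.02281899, 0.79759258, 0.78054202]), 'attitude': array([-2.21884431,  0.00564399,  2.66015983]), 'shot': 1}
side {'fovy': 44.64817082738866, 'cx': 282.6832218501533, 'cy': 219.42165107797837, 'position': array([0.07609763, 0.62285215, 0.61406631]), 'attitude': array([-2.18408451,  0.01850121, -2.47260199]), 'shot': 2}
wrist {'fovy': 61.116306437098494, 'cx': 281.1217221934137, 'cy': 202.2195182467537, 'hand_eye': array([[ 9.99999669e-01, -6.38506467e-04, -5.03429000e-04,
        -8.54147041e-04],
       [ 2.80603289e-04, -3.10109796e-01,  9.50700708e-01,
        -1.57805920e-01],
       [-7.63146815e-04, -9.50700535e-01, -3.10109515e-01,
         8.38036658e-02],
       [ 0.00000000e+00,  0.00000000e+00,  0.00000000e+00,
         1.00000000e+00]]), 'shot': 3}
```

View pics/a_scene.png

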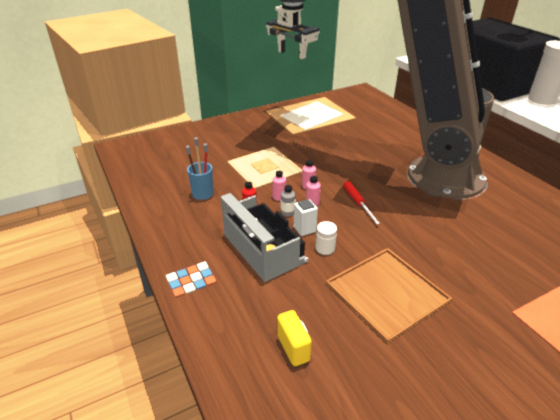

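View pics/a_side.png

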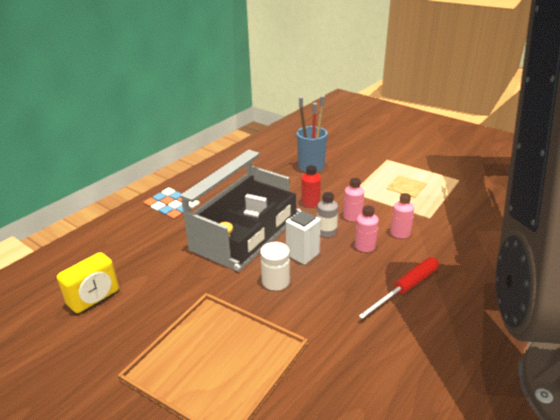

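View pics/a_wrist.png

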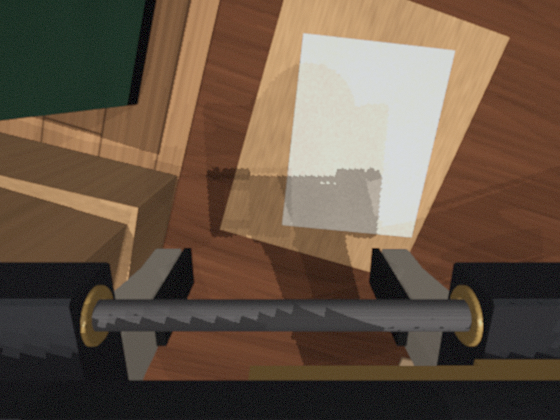

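```bash
cat > h.py <<'E'
from station import arm
import numpy as np, cv2
from scipy.spatial.transform import Rotation as R
def Rm(rpy): return R.from_euler('xyz',rpy).as_matrix()
def cam(f,s=None):
    if 'position' in f: return np.array(f['position']),Rm(f['attitude'])
    T=np.array(f['hand_eye']);Rt=Rm(s['ee_rot']);return Rt@T[:3,3]+s['eef_pos'],Rt@T[:3,:3]
def foc(f): return f['pixels'].shape[0]/2/np.tan(np.radians(f['fovy'])/2)
def proj(f,P,s=None):
    p,Rc=cam(f,s);c=(np.atleast_2d(P)-p)@Rc;F=foc(f)
    return np.c_[F*c[:,0]/c[:,2]+f['cx'],F*c[:,1]/c[:,2]+f['cy']]
def ray(f,uv,s=None):
    p,Rc=cam(f,s);F=foc(f);return p,Rc@np.array([(uv[0]-f['cx'])/F,(uv[1]-f['cy'])/F,1])
def onz(f,uv,z,s=None):
    p,d=ray(f,uv,s);return p+d*(z-p[2])/d[2]
def crop(f,x0,y0,x1,y1,k,name):
    im=f['pixels'][y0:y1,x0:x1];cv2.imwrite(name,cv2.resize(im,None,fx=k,fy=k,interpolation=cv2.INTER_CUBIC))
E
python3 - <<'E'
from h import *
np.set_printoptions(precision=4,suppress=True)
for n in ["scene","side"]:
    f=arm.grab_frame(n)
    for t in ["jar","tin","bottle","bracket","knob","tray","board","bin","bin_tab","mug"]:
        try:r=arm.landmark_of(f,t)
        except Exception as e: print(t,e);continue
        print(n,t,[(np.round(x['position'],4).tolist(),round(x['p'],2)) for x in r])
    crop(f,*( (190,150,360,290) if n=="scene" else (170,130,430,310)),4 if n=="scene" else 3,f"pics/b_{n}.png")
E
```

```text
scene jar [([0.5171, 0.099, 0.0004], 0.65)]
scene tin [([0.483, -0.3172, 0.0008], 0.18)]
scene bottle [([0.5313, -0.0758, 0.0022], 0.9), ([0.4453, -0.0778, 0.0027], 0.79), ([0.4092, -0.1582, -0.0006], 0.79), ([0.5165, -0.1486, 0.0064], 0.76), ([0.6133, -0.1359, -0.0022], 0.71)]
scene bracket [([0.6694, -0.0271, 0.0182], 0.56)]
scene knob [([0.6595, 0.0769, 0.016], 0.61)]
scene tray [([0.4749, 0.2953, -0.0001], 0.92)]
scene board [([0.484, -0.3221, 0.0041], 0.69)]
bin it knows: bin_tab, board, bottle, bracket, jar, knob, mug, tin, tray
scene bin_tab [([0.6007, 0.0174, 0.0755], 0.94)]
scene mug [([0.7122, -0.2752, -0.0029], 0.75), ([0.5191, 0.1022, 0.0025], 0.31)]
side jar [([0.5194, 0.1052, 0.0032], 0.68)]
side tin [([0.5233, 0.0151, 0.0008], 0.9)]
side bottle [([0.415, -0.1571, -0.0008], 0.94), ([0.5165, -0.1526, 0.0042], 0.68), ([0.6149, -0.1373, -0.001], 0.67), ([0.5316, -0.0752, 0.0005], 0.61), ([0.4396, -0.0844, 0.0014], 0.56)]
side bracket [([0.6703, -0.0224, 0.0176], 0.73)]
side knob [([0.6613, 0.0783, 0.0155], 0.65)]
side tray [([0.4746, 0.2967, 0.0023], 0.7)]
side board [([0.4757, -0.3233, 0.0012], 0.73)]
bin it knows: bin_tab, board, bottle, bracket, jar, knob, mug, tin, tray
side bin_tab [([0.6023, 0.0223, 0.0697], 0.98)]
side mug [([0.7123, -0.2706, 0.0019], 0.9), ([0.6638, 0.0801, 0.0134], 0.65)]
```

View pics/b_scene.png

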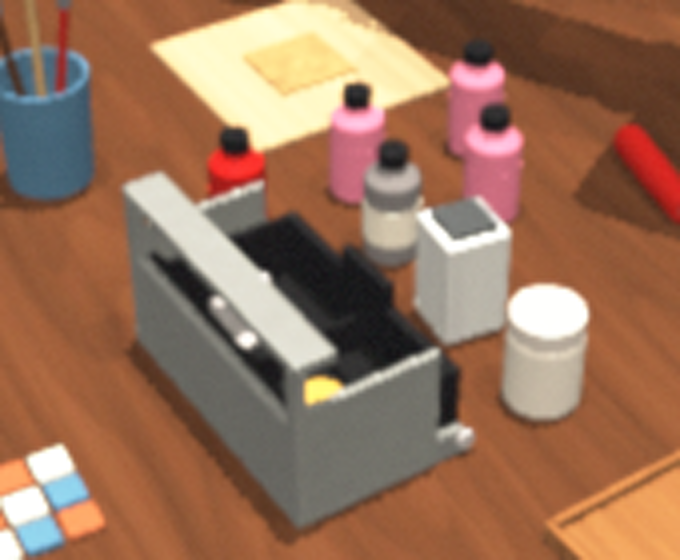

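View pics/b_side.png

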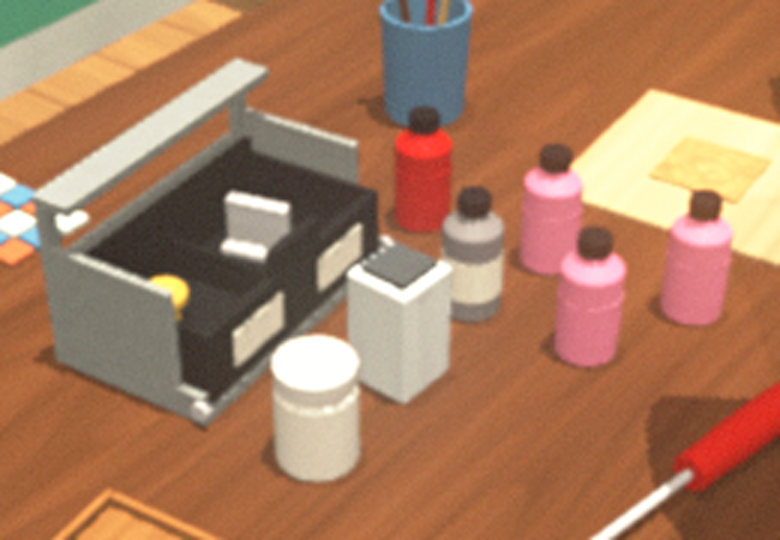

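move_arm(jaw=[0,0,0,0,0], offset=[[0.036,-0.004,-0.032],[0.036,-0.004,-0.032],[0.036,-0.004,-0.032],[0.036,-0.004,-0.032],[0.036,-0.004,-0.032]], roll=[0,0,0,0,0])

```text
t: 1.78
eef_pos: [0.3008, -0.4234, 0.2469]
ee_rot: [-1.571, 0.0, 1.873]
force: [0.4, 0.2, 0.2]
width: 0.0875
```

move_arm(jaw=[0,0,0,0,0], offset=[[0.036,-0.004,-0.032],[0.036,-0.004,-0.032],[0.036,-0.004,-0.032],[0.036,-0.004,-0.032],[0.036,-0.004,-0.032]], roll=[0,0,0,0,0])

```text
t: 2.4
eef_pos: [0.3998, -0.2038, 0.2671]
ee_rot: [-1.572, 0.0, 1.874]
force: [0.9, -1.7, -0.2]
width: 0.0872
```

move_arm(jaw=[0,0,0,0,0], offset=[[0.036,-0.003,-0.032],[0.036,-0.003,-0.032],[0.036,-0.003,-0.032],[0.036,-0.003,-0.032],[0.036,-0.003,-0.032]], roll=[0.1,0.1,0,0,0])

```text
t: 3.02
eef_pos: [0.5284, -0.0008, 0.282]
ee_rot: [-1.572, -0.0, 1.674]
force: [1.6, -0.0, -0.3]
width: 0.0874
```

```bash
cat > look.py <<'E'
import sys
from h import *
np.set_printoptions(precision=4,suppress=True)
name=sys.argv[1]; things=sys.argv[2:]
s=arm.get_state();f=arm.grab_frame("wrist")
print(s['eef_pos'],s['ee_rot'],s['width'],s['q'])
cv2.imwrite(f"pics/{name}.png",f['pixels'])
np.savez(f"pics/{name}.npz",pixels=f['pixels'],fovy=f['fovy'],cx=f['cx'],cy=f['cy'],hand_eye=f['hand_eye'],eef_pos=s['eef_pos'],ee_rot=s['ee_rot'])
for t in things:
    print(t,[(np.round(x['position'],4).tolist(),round(x['p'],2)) for x in arm.landmark_of(f,t)])
E
python3 look.py c1 jar tin bottle bin_tab bracket knob
```

```text
[ 0.5284 -0.0008  0.282 ] [-1.5716 -0.0001  1.674 ] 0.08739677049033563 [ 0.3699  0.0825 -0.2205  0.0001 -1.267  -1.8376]
jar [([0.5195, 0.1026, 0.0009], 0.98), ([0.5257, -0.0749, -0.0017], 0.34)]
tin [([0.5249, 0.0118, 0.0035], 0.65)]
bottle [([0.5175, -0.1474, -0.0045], 0.94), ([0.4514, -0.0811, 0.0012], 0.89), ([0.6184, -0.1388, 0.003], 0.77), ([0.5303, -0.0763, -0.0019], 0.76), ([0.4112, -0.1576, -0.0005], 0.74)]
bin_tab [([0.6011, 0.0241, 0.0676], 0.68)]
bracket [([0.6704, -0.0211, 0.0129], 0.86)]
knob [([0.661, 0.0753, 0.0161], 0.69), ([0.5208, 0.1043, -0.0018], 0.34)]
```

View pics/c1.png

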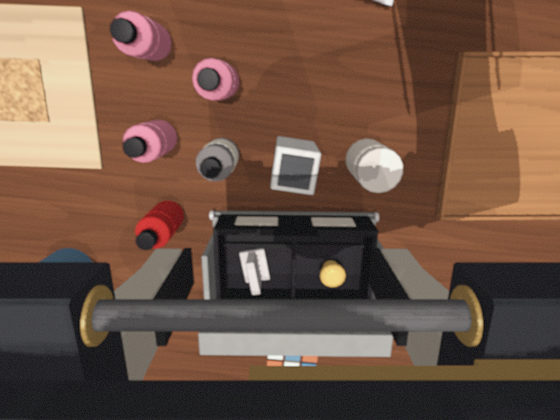

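Run:
```python
import cv2
im=cv2.imread('pics/c1.png')
a=im[120:300,190:410]
g=cv2.resize(a,None,fx=3.6,fy=3.2,interpolation=cv2.INTER_CUBIC)
g=cv2.resize(a,(770,630)[:2],interpolation=cv2.INTER_CUBIC) if 0 else cv2.resize(a,None,fx=3.3,fy=3.3,interpolation=cv2.INTER_CUBIC)
cv2.imwrite('pics/c1z.png',cv2.convertScaleAbs(g,alpha=1.3,beta=20))
```

```text
(no output)
```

View pics/c1z.png

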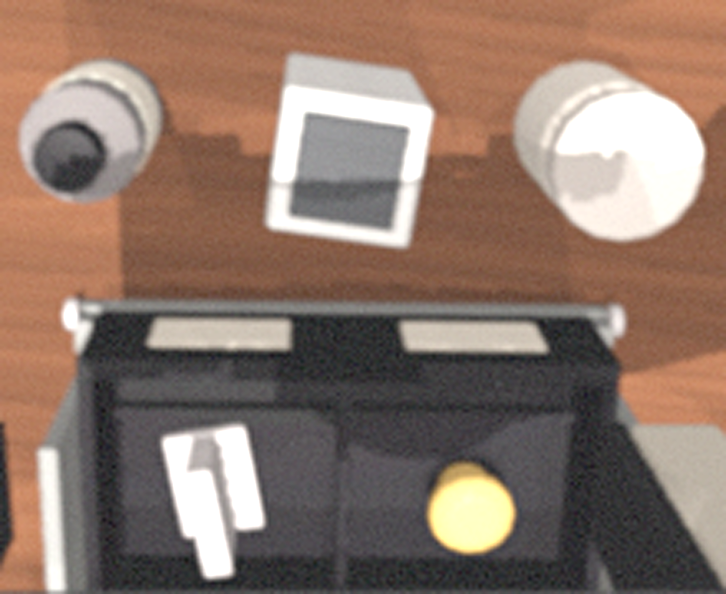

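```bash
cat >> h.py <<'E'
def load(n):
    d=np.load(f'pics/{n}.npz');return {k:d[k] for k in d}
E
python3 - <<'E'
from h import *
np.set_printoptions(precision=4,suppress=True)
f=load('c1')
P=lambda x,y,z:onz(f,(190+x/3.3,120+y/3.3),z,f)[:2]
c=np.array([P(*a,0.08) for a in [(288,84),(433,107),(408,247),(267,228)]])
print('tin',c.mean(0),np.linalg.norm(np.roll(c,-1,0)-c,axis=1))
e=np.roll(c,-1,0)-c;print(np.degrees(np.arctan2(e[:,1],e[:,0])))
k=np.array([P(*a,0.085) for a in [(306,114),(409,129),(392,230),(290,214)]])
print('cap',k.mean(0),np.linalg.norm(np.roll(k,-1,0)-k,axis=1))
e=np.roll(k,-1,0)-k;print(np.degrees(np.arctan2(e[:,1],e[:,0])))
print('jar',P(628,165,.07),np.linalg.norm(P(551,165,.07)-P(704,165,.07)))
print('bottle',P(69,157,.088),np.linalg.norm(P(32,157,.088)-P(106,157,.088)))
a,b=P(72,315,.012),P(617,320,.012);print('rod',a,b,np.degrees(np.arctan2(*(b-a)[::-1])),(a+b)/2,np.linalg.norm(a-b))
a,b=P(85,368,.071-.009),P(617,372,.062);print('frontwall in',a,b,np.degrees(np.arctan2(*(b-a)[::-1])))
a=[P(*q,.023) for q in[(162,435),(245,424),(265,525),(185,537)]];a=np.array(a);print('base',a,a.mean(0))
t=[P(*q,.055) for q in[(190,470),(222,468),(236,573),(203,579)]];t=np.array(t);print('web',t,t.mean(0))
E
```

```text
tin [0.5267 0.0134] [0.0452 0.0456 0.0455 0.0464]
[ 86.8469  -2.2413 -92.122  177.3805]
cap [0.527  0.0133] [0.0318 0.0324 0.0325 0.0319]
[ 87.5149  -1.9705 -93.3685 176.9253]
jar [0.5189 0.1033] 0.04925740418552643
bottle [ 0.5303 -0.0726] 0.022608803099665852
rod [ 0.6111 -0.0823] [0.5916 0.1285] 95.30058712536622 [0.6014 0.0231] 0.21172524963657813
frontwall in [ 0.6109 -0.0686] [0.5935 0.1158] 95.3939140300833
base [[ 0.6533 -0.0434]
 [ 0.6453 -0.0114]
 [ 0.6889  0.0005]
 [ 0.6977 -0.0311]] [ 0.6713 -0.0214]
web [[ 0.6504 -0.0297]
 [ 0.6484 -0.0182]
 [ 0.6917 -0.0093]
 [ 0.6956 -0.0215]] [ 0.6715 -0.0197]
```

Run:
```python
from h import *
np.set_printoptions(precision=4,suppress=True)
f=load('c1')
Q=lambda x,y,z:onz(f,(x,y),z,f)[:2]
a,b=Q(462,52,.014),Q(442,218,.014);print('tray',a,b,b-a,np.degrees(np.arctan2(*(b-a)[::-1])))
a,b=Q(83,7,.004),Q(101,167,.004);print('board',a,b,np.degrees(np.arctan2(*(b-a)[::-1])))
for n in('scene','side'):
    im=cv2.imread(f'pics/a_{n}.png')
    r=(320,245,460,340) if n=='scene' else (115,290,315,420)
    cv2.imwrite(f'pics/d_{n}.png',cv2.resize(im[r[1]:r[3],r[0]:r[2]],None,fx=4,fy=4))
```

```text
tray [0.3892 0.1853] [0.5838 0.2108] [0.1945 0.0255] 7.45634558442906
board [ 0.3858 -0.2339] [ 0.5639 -0.224 ] 3.1748433763909762
```

move_arm(jaw=[0.25,0.25,0.25,0.25], offset=[[0,0.05,0],[0.052,0.041,0.007],[0.051,0.041,0.007],[0,0,0]], roll=[0.147,0,0,0])

```text
t: 3.88
eef_pos: [0.5167, 0.096, 0.1516]
ee_rot: [-1.567, 0.002, 1.528]
force: [0.4, 0.5, 0.7]
width: 0.066
```

```bash
cat > go.py <<'E'
# usage: go.py x y z psi : prints tool-frame shift from measured pose
import sys
from h import *
np.set_printoptions(precision=4,suppress=True)
s=arm.get_state();t=np.array([float(v) for v in sys.argv[1:4]])
d=t-s['eef_pos'];print('t',round(s['t'],2),s['eef_pos'],s['ee_rot'],'w',s['width'],'F',s['force'])
print('tool shift',Rm(s['ee_rot']).T@d)
E
python3 go.py 0.519 0.103 0.03
```

```text
t 3.88 [0.5167 0.096  0.1516] [-1.5667  0.002   1.5281] w 0.06598855582771852 F [0.4123 0.5203 0.7388]
tool shift [ 0.0073  0.1216 -0.0025]
```

move_arm(jaw=[0.25,0.25], offset=[[0,0.03,0],[0,0,0]], roll=[0,0])

```text
t: 4.12
eef_pos: [0.5177, 0.0939, 0.1234]
ee_rot: [-1.568, 0.001, 1.525]
force: [-0.3, 0.2, 1.5]
width: 0.066
```

```bash
python3 go.py 0.519 0.103 0.03
```

```text
t 4.12 [0.5177 0.0939 0.1234] [-1.5685  0.0014  1.5255] w 0.06598007493843865 F [-0.2926  0.2427  1.4781]
tool shift [ 0.0093  0.0934 -0.0011]
```

move_arm(jaw=[0.25,0.25,0.25,0.25], offset=[[0.009,0.02,-0.001],[0,0.037,0],[0,0.036,0],[0,0,0]], roll=[0,0,0,0])

```text
t: 4.62
eef_pos: [0.5194, 0.103, 0.0306]
ee_rot: [-1.568, 0.002, 1.526]
force: [-0.4, -0.9, 0.5]
width: 0.0658
```

```bash
python3 go.py 0.519 0.103 0.03; python3 look.py e1
```

```text
t 4.62 [0.5194 0.103  0.0306] [-1.5681  0.002   1.5255] w 0.0658387129379696 F [-0.3878 -0.9153  0.4659]
tool shift [0.     0.0006 0.0004]
[0.5194 0.103  0.0306] [-1.5681  0.002   1.5255] 0.0658387129379696 [ 0.5664  0.3385 -0.5426  0.0001 -0.693  -2.1825]
```

View pics/e1.png

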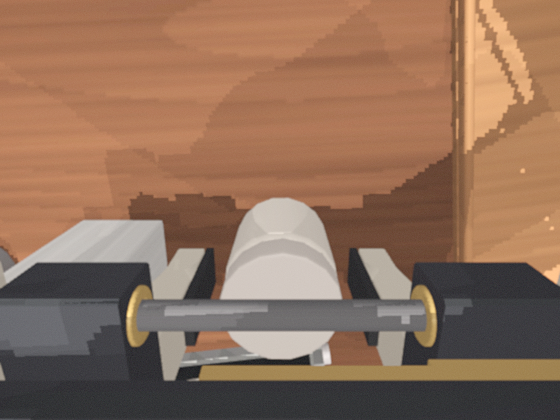

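move_arm(jaw=[0.6,0.6,0.6,0.6], offset=[[0,0,0],[0,0,0],[0,0,0],[0,0,0]], roll=[0,0,0,0], grip_force=20)

```text
t: 5.18
eef_pos: [0.5211, 0.1047, 0.0328]
ee_rot: [-1.573, -0.001, 1.527]
force: [-1.4, -1.2, 7.1]
width: 0.0496
```

```bash
python3 go.py 0.5335 0.3043 0.15
```

```text
t 5.17 [0.5211 0.1047 0.0328] [-1.573  -0.0009  1.5271] w 0.04955887244903343 F [-1.4126 -1.1644  7.1301]
tool shift [ 0.2001 -0.117  -0.0039]
```

move_arm(jaw=[0.6,0.6,0.6], offset=[[0,-0.03,0],[0,-0.05,0],[0,-0.03,0]], roll=[0,0,0])

```text
t: 5.55
eef_pos: [0.5208, 0.1047, 0.144]
ee_rot: [-1.573, -0.001, 1.527]
force: [0.7, 1.5, -2.0]
width: 0.0492
```

```bash
python3 go.py 0.5335 0.3043 0.15;python3 look.py e2
```

```text
t 5.55 [0.5208 0.1047 0.144 ] [-1.5733 -0.0015  1.527 ] w 0.049168201467675254 F [ 0.7438  1.5369 -2.0288]
tool shift [ 0.2    -0.0057 -0.004 ]
[0.5208 0.1047 0.144 ] [-1.5733 -0.0015  1.527 ] 0.049168201467675254 [ 0.568   0.1929 -0.4214  0.0003 -0.9535 -2.1828]
```

View pics/e2.png

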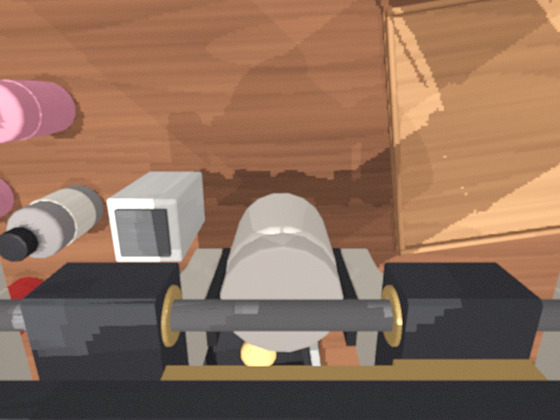

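move_arm(jaw=[0.6,0.6,0.6,0.6,0.6], offset=[[0.05,-0.006,-0.001],[0.05,0,-0.001],[0.05,0,-0.001],[0.05,0,-0.001],[0,0,0]], roll=[0,0,0,0,0])

```text
t: 6.22
eef_pos: [0.5329, 0.3071, 0.1468]
ee_rot: [-1.571, -0.0, 1.53]
force: [-1.5, -1.3, -1.3]
width: 0.0496
```

```bash
python3 go.py 0.5335 0.3043 0.039;python3 look.py e3 tray
```

```text
t 6.22 [0.5329 0.3071 0.1468] [-1.571  -0.0003  1.5296] w 0.04960815214813185 F [-1.5261 -1.3329 -1.2732]
tool shift [-0.0028  0.1078 -0.0007]
[0.5329 0.3071 0.1468] [-1.571  -0.0003  1.5296] 0.04960815214813185 [ 0.84    0.3221 -0.2337 -0.0001 -1.0146 -2.4519]
tray [([0.4773, 0.2959, 0.0015], 0.62)]
```

View pics/e3.png

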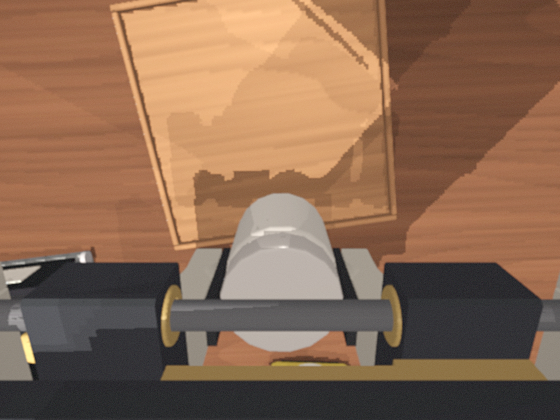

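Run:
```python
from h import *
np.set_printoptions(precision=4,suppress=True)
f=load('e3')
c=np.array([onz(f,q,.014,f)[:2] for q in [(178,246),(395,215),(379,-30),(114,9)]]);print(c,c.mean(0))
u=c[1]-c[0];print(np.linalg.norm(u),np.degrees(np.arctan2(u[1],u[0])))
n=np.array([0.991,0.13]);print((c-np.array([.5335,.3043]))@n)
```

```text
[[0.5814 0.2121]
 [0.56   0.4045]
 [0.3741 0.3826]
 [0.3908 0.1904]] [0.4766 0.2974]
0.19362759114055572 96.35448497334107
[ 0.0355  0.0393 -0.1478 -0.1563]
```

move_arm(jaw=[0.6,0.6,0.6,0.6], offset=[[-0.003,0.045,0.004],[0,0.045,0],[0,0.015,0],[0,0,0]], roll=[0,0,0,0])

```text
t: 6.82
eef_pos: [0.5289, 0.3003, 0.042]
ee_rot: [-1.57, 0.001, 1.526]
force: [0.3, -0.4, -0.4]
width: 0.0495
```

```bash
python3 go.py 0.5285 0.3037 0.038
```

```text
t 6.83 [0.5289 0.3003 0.042 ] [-1.57    0.0013  1.5261] w 0.049451052953979516 F [ 0.3406 -0.4376 -0.3773]
tool shift [0.0034 0.004  0.0005]
```

move_arm(jaw=[0.6,0.6], offset=[[0,0.004,0],[0,0,0]], roll=[0,0])

```text
t: 7.08
eef_pos: [0.5294, 0.3016, 0.0394]
ee_rot: [-1.572, -0.001, 1.527]
force: [-0.1, -0.6, -1.0]
width: 0.0497
```

move_arm(jaw=[0.6,0.6], offset=[[0,0.002,0],[0,0,0]], roll=[0,0])

```text
t: 7.32
eef_pos: [0.5294, 0.3017, 0.0378]
ee_rot: [-1.572, -0.001, 1.527]
force: [-2.5, -0.3, 7.1]
width: 0.0492
```

move_arm(jaw=[0.2,0.2,0.2,0.2,0.2], offset=[[0,0,0],[0,0,0],[0,-0.03,0],[0,-0.05,0],[0,-0.05,0]], roll=[0,0,0,0,0])

```text
t: 7.95
eef_pos: [0.5287, 0.3009, 0.1673]
ee_rot: [-1.57, 0.001, 1.527]
force: [0.8, 0.5, -0.7]
width: 0.0701
```

```bash
python3 go.py 0.5268 0.0134 0.14; python3 look.py e4
```

```text
t 7.95 [0.5287 0.3009 0.1673] [-1.5704  0.0006  1.5267] w 0.07008773781126554 F [ 0.8097  0.4775 -0.7128]
tool shift [-0.2873  0.0275 -0.0108]
[0.5287 0.3009 0.1673] [-1.5704  0.0006  1.5267] 0.07008773781126554 [ 0.8383  0.2944 -0.2226  0.0001 -1.0545 -2.4532]
```

View pics/e4.png

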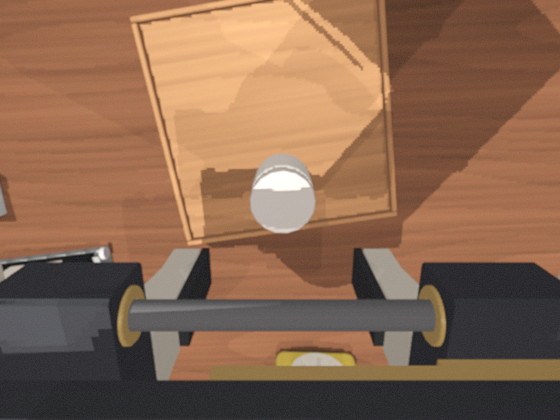

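move_arm(jaw=[0.25,0.25,0.25,0.25,0.25], offset=[[-0.05,0,-0.003],[-0.05,0,-0.002],[-0.05,0.01,-0.002],[-0.05,0.01,-0.002],[-0.05,0.007,-0.002]], roll=[0,0,0,0,0])

```text
t: 8.62
eef_pos: [0.5285, 0.0494, 0.1388]
ee_rot: [-1.571, -0.0, 1.527]
force: [0.5, 0.2, -0.0]
width: 0.0657
```

move_arm(jaw=[0.25,0.25,0.25], offset=[[-0.037,0,0],[0,0,0],[0,0,0]], roll=[0,0,0])

```text
t: 9.0
eef_pos: [0.5274, 0.014, 0.1392]
ee_rot: [-1.571, -0.0, 1.526]
force: [-0.2, 0.0, -0.1]
width: 0.0661
```

```bash
python3 go.py 0.5268 0.0134 0.03; python3 look.py e5 tin bottle
```

```text
t 9.0 [0.5274 0.014  0.1392] [-1.5712 -0.0002  1.526 ] w 0.06608048230751645 F [-0.1711  0.0001 -0.0712]
tool shift [-0.0006  0.1092  0.0006]
[0.5274 0.014  0.1392] [-1.5712 -0.0002  1.526 ] 0.06608048230751645 [ 0.3986  0.1937 -0.4331 -0.     -0.9436 -2.0142]
tin [([0.5266, 0.0109, 0.0019], 0.91)]
bottle [([0.4448, -0.0799, 0.0002], 0.97), ([0.4121, -0.1568, -0.0002], 0.91), ([0.518, -0.1475, -0.0053], 0.7), ([0.529, -0.0778, -0.0002], 0.6)]
```

View pics/e5.png

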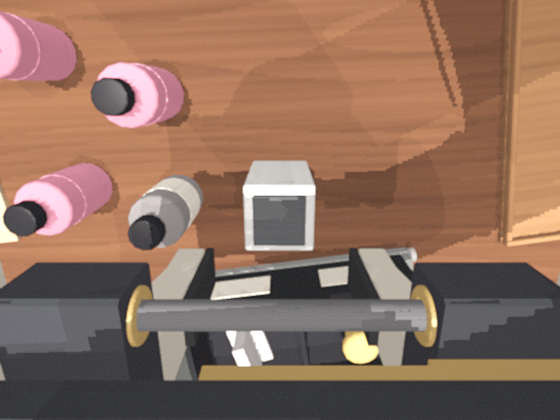

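Run:
```python
from h import *
f=load('e5');im=f['pixels'];np.set_printoptions(precision=4,suppress=True)
cv2.imwrite('pics/e5z.png',cv2.resize(im[140:260,120:340],None,fx=3.5,fy=3.5,interpolation=cv2.INTER_CUBIC))
```

```text
(no output)
```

View pics/e5z.png

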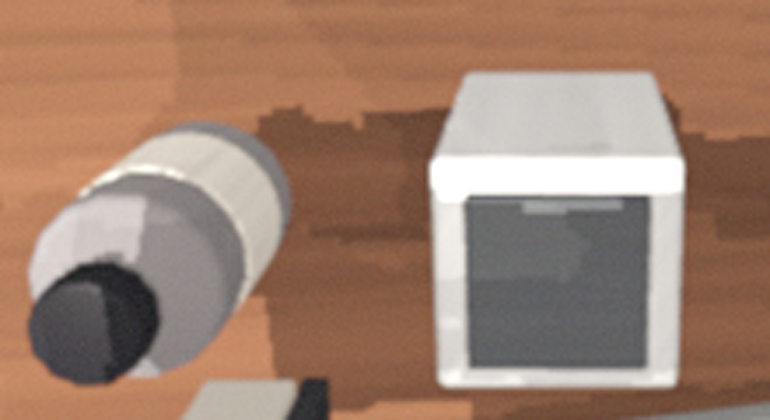

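Run:
```python
from h import *
f=load('e5');np.set_printoptions(precision=4,suppress=True)
P=lambda x,y,z:onz(f,(120+x/3.5,140+y/3.5),z,f)[:2]
c=np.array([P(*a,0.08) for a in [(431,156),(685,156),(679,386),(438,386)]]);e=np.roll(c,-1,0)-c
print('tin',c.mean(0),np.linalg.norm(e,axis=1),np.degrees(np.arctan2(e[:,1],e[:,0])))
c=np.array([P(*a,0.085) for a in [(467,196),(650,196),(647,370),(469,370)]]);e=np.roll(c,-1,0)-c
print('cap',c.mean(0),np.linalg.norm(e,axis=1),np.degrees(np.arctan2(e[:,1],e[:,0])))
print('bottle cap',P(94,322,.088))
```

```text
tin [0.5257 0.0123] [0.0458 0.0457 0.0462 0.0457] [ 87.3783  -2.3244 -92.6303 177.1745]
cap [0.5258 0.0123] [0.0326 0.034  0.0332 0.034 ] [ 87.3768  -2.3251 -92.6297 176.6341]
bottle cap [ 0.528  -0.0721]
```

move_arm(jaw=[0.25,0.25,0.25,0.25], offset=[[-0.001,0.045,0.001],[0,0.045,0],[0,0.018,0],[0,0,0]], roll=[0,0,0,0])

```text
t: 9.65
eef_pos: [0.5252, 0.0134, 0.0298]
ee_rot: [-1.568, 0.001, 1.528]
force: [0.4, -0.8, 0.5]
width: 0.0657
```

move_arm(jaw=[0.6,0.6,0.6,0.6], offset=[[0,0,0],[0,0,0],[0,0,0],[0,0,0]], roll=[0,0,0,0], grip_force=20)

```text
t: 10.15
eef_pos: [0.5268, 0.0133, 0.0322]
ee_rot: [-1.573, -0.001, 1.527]
force: [-1.5, 2.3, 6.1]
width: 0.0459
```

move_arm(jaw=[0.6,0.6,0.6], offset=[[0,-0.03,0],[0,-0.05,0],[0,-0.04,0]], roll=[0,0,0])

```text
t: 10.52
eef_pos: [0.5259, 0.0129, 0.1528]
ee_rot: [-1.571, -0.0, 1.526]
force: [0.6, 0.7, -3.1]
width: 0.0461
```

```bash
python3 go.py 0.4705 0.294 0.14
```

```text
t 10.53 [0.5259 0.0129 0.1528] [-1.5711 -0.0003  1.5263] w 0.04606751782591927 F [ 0.6105  0.7397 -3.055 ]
tool shift [0.2784 0.0129 0.0678]
```

move_arm(jaw=[0.6,0.6,0.6,0.6,0.6], offset=[[0.046,0,0.011],[0.046,0,0.011],[0.047,0,0.011],[0.047,0,0.011],[0.046,0,0.012]], roll=[0,0,0,0,0])

```text
t: 11.15
eef_pos: [0.4795, 0.2485, 0.151]
ee_rot: [-1.57, -0.0, 1.526]
force: [1.3, 0.5, -3.0]
width: 0.0458
```

move_arm(jaw=[0.6,0.6,0.6], offset=[[0.046,0,0.012],[0,0.02,0],[0,0,0]], roll=[0,0,0])

```text
t: 11.52
eef_pos: [0.469, 0.2929, 0.1295]
ee_rot: [-1.568, 0.003, 1.527]
force: [0.1, -0.2, -2.2]
width: 0.0459
```

```bash
python3 go.py 0.4705 0.294 0.039;python3 look.py e6
```

```text
t 11.53 [0.469  0.2929 0.1295] [-1.568   0.0028  1.527 ] w 0.04588305489534924 F [ 0.0815 -0.2242 -2.2499]
tool shift [ 0.0014  0.0905 -0.0017]
[0.469  0.2929 0.1295] [-1.568   0.0028  1.527 ] 0.04588305489534924 [ 0.912   0.2464 -0.3874 -0.0009 -0.9409 -2.5261]
```

View pics/e6.png

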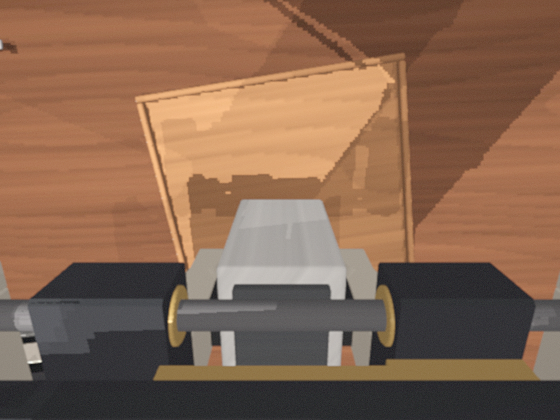

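move_arm(jaw=[0.6,0.6,0.6,0.6,0.6], offset=[[0.001,0.04,-0.002],[0,0.04,0],[0,0.008,0],[0,0.002,0],[0,0,0]], roll=[0,0,0,0,0])

```text
t: 12.2
eef_pos: [0.4734, 0.2953, 0.0428]
ee_rot: [-1.572, -0.002, 1.527]
force: [-0.7, 0.1, -1.8]
width: 0.0458
```

move_arm(jaw=[0.6,0.6], offset=[[0,0.005,0],[0,0,0]], roll=[0,0])

```text
t: 12.45
eef_pos: [0.4733, 0.2955, 0.0371]
ee_rot: [-1.573, -0.002, 1.527]
force: [0.4, 1.0, 2.5]
width: 0.0461
```

move_arm(jaw=[0.25,0.25,0.25,0.25,0.25], offset=[[0,0,0],[0,0,0],[0,-0.03,0],[0,-0.05,0],[0,-0.05,0]], roll=[0,0,0,0,0])

```text
t: 13.08
eef_pos: [0.4722, 0.2943, 0.1673]
ee_rot: [-1.57, 0.001, 1.527]
force: [0.4, 0.8, 0.2]
width: 0.066
```

```bash
python3 go.py 0.5295 -0.073 0.14
```

```text
t 13.07 [0.4722 0.2943 0.1673] [-1.5702  0.0009  1.5266] w 0.06595765851644679 F [0.3891 0.7636 0.157 ]
tool shift [-0.3644  0.0276 -0.0734]
```

move_arm(jaw=[0.38,0.38,0.38,0.38,0.38], offset=[[-0.046,0,-0.009],[-0.046,0,-0.009],[-0.046,0,-0.009],[-0.046,0,-0.009],[-0.045,0,-0.009]], roll=[0,0,0,0,0])

```text
t: 13.7
eef_pos: [0.5073, 0.0623, 0.1663]
ee_rot: [-1.571, -0.0, 1.527]
force: [1.3, 0.0, 0.2]
width: 0.0549
```

move_arm(jaw=[0.38,0.38,0.38,0.38,0.38], offset=[[-0.045,0,-0.009],[-0.045,0.01,-0.009],[-0.045,0.01,-0.009],[0,0.007,0],[0,0,0]], roll=[0,0,0,0,0])

```text
t: 14.32
eef_pos: [0.5278, -0.0724, 0.1385]
ee_rot: [-1.569, 0.0, 1.526]
force: [0.7, 0.1, 0.6]
width: 0.0544
```

```bash
python3 go.py 0.5295 -0.073 0.03; python3 look.py e7 bottle;  python3 - <<'E'
from h import *
f=load('e7');im=f['pixels']
cv2.imwrite('pics/e7z.png',cv2.resize(im[130:300,180:380],None,fx=3.5,fy=3.5,interpolation=cv2.INTER_CUBIC))
E
```

```text
t 14.32 [ 0.5278 -0.0724  0.1385] [-1.5694  0.0002  1.5256] w 0.05435116482701468 F [0.6942 0.0866 0.6411]
tool shift [-0.0005  0.1085 -0.0019]
[ 0.5278 -0.0724  0.1385] [-1.5694  0.0002  1.5256] 0.05435116482701468 [ 0.2319  0.2037 -0.4215 -0.0002 -0.9469 -1.8477]
bottle [([0.4086, -0.1561, 0.0026], 0.9), ([0.6202, -0.1387, 0.0014], 0.84), ([0.4478, -0.0833, 0.0038], 0.81), ([0.5169, -0.1499, -0.004], 0.7), ([0.5275, -0.0764, -0.0025], 0.6)]
```

View pics/e7.png

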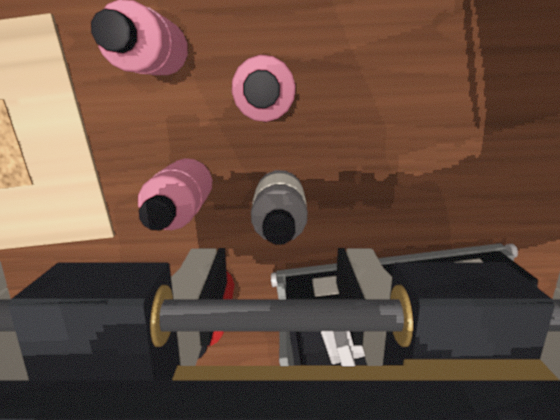

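View pics/e7z.png

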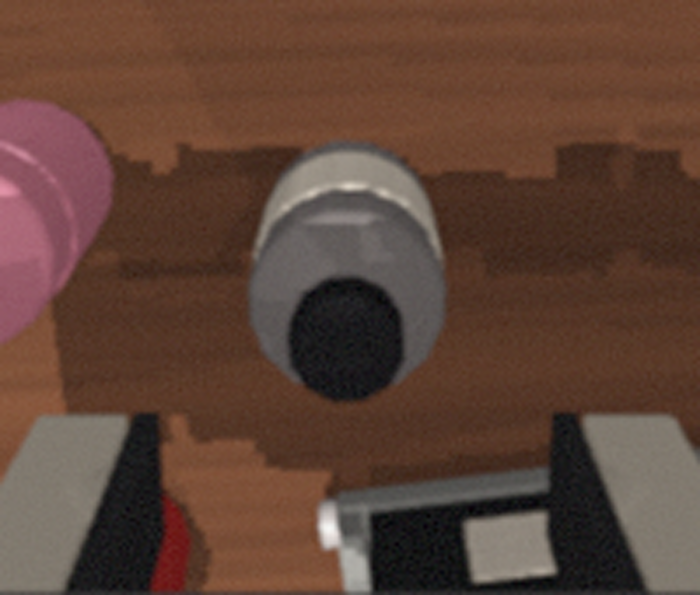

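Run:
```python
from h import *
f=load('e7')
print(onz(f,(180+346/3.5,130+339/3.5),.088,f),onz(f,(180+347/3.5,130+220/3.5),.05,f))
```

```text
[ 0.52838945 -0.07454988  0.088     ] [ 0.51729825 -0.07402961  0.05      ]
```

move_arm(jaw=[0.38,0.38,0.38,0.38], offset=[[-0.002,0.045,-0.001],[0,0.045,0],[0,0.018,0],[0,0,0]], roll=[0,0,0,0])

```text
t: 14.92
eef_pos: [0.5286, -0.0734, 0.0303]
ee_rot: [-1.568, 0.001, 1.528]
force: [-0.5, 0.7, 0.5]
width: 0.0544
```

move_arm(jaw=[0.7,0.7,0.7,0.7], offset=[[0,0,0],[0,0,0],[0,0,0],[0,0,0]], roll=[0,0,0,0], grip_force=20)

```text
t: 15.42
eef_pos: [0.5303, -0.0739, 0.0324]
ee_rot: [-1.573, -0.001, 1.527]
force: [-1.4, 3.1, 7.0]
width: 0.0393
```

move_arm(jaw=[0.7,0.7,0.7], offset=[[0,-0.03,0],[0,-0.05,0],[0,-0.045,0]], roll=[0,0,0])

```text
t: 15.8
eef_pos: [0.5289, -0.0743, 0.1578]
ee_rot: [-1.571, -0.0, 1.526]
force: [0.7, 1.0, -2.9]
width: 0.0391
```

```bash
python3 go.py 0.416 0.288 0.14
```

```text
t 15.8 [ 0.5289 -0.0743  0.1578] [-1.5707 -0.0001  1.5264] w 0.039135256851369975 F [ 0.6723  0.9651 -2.9085]
tool shift [0.357  0.0178 0.1288]
```

move_arm(jaw=[0.7,0.7,0.7,0.7,0.7], offset=[[0.045,0,0.016],[0.045,0,0.016],[0.045,0,0.016],[0.045,0,0.016],[0.045,0,0.016]], roll=[0,0,0,0,0])

```text
t: 16.42
eef_pos: [0.4584, 0.1552, 0.1564]
ee_rot: [-1.571, -0.0, 1.526]
force: [1.9, 0.2, -2.3]
width: 0.0392
```

move_arm(jaw=[0.7,0.7,0.7,0.7,0.7], offset=[[0.045,0,0.016],[0.044,0,0.016],[0.043,0,0.016],[0,0.018,0],[0,0,0]], roll=[0,0,0,0,0])

```text
t: 17.05
eef_pos: [0.416, 0.2874, 0.137]
ee_rot: [-1.569, 0.002, 1.527]
force: [0.2, 0.1, -1.5]
width: 0.0391
```

```bash
python3 go.py 0.416 0.288 0.039
```

```text
t 17.05 [0.416  0.2874 0.137 ] [-1.5688  0.0022  1.5271] w 0.039090041003107666 F [ 0.1728  0.103  -1.4929]
tool shift [ 0.0008  0.098  -0.0001]
```

move_arm(jaw=[0.7,0.7,0.7,0.7,0.7], offset=[[0,0.045,0],[0,0.045,0],[0,0.007,0],[0,0.004,0],[0,0,0]], roll=[0,0,0,0,0])

```text
t: 17.68
eef_pos: [0.418, 0.2888, 0.0386]
ee_rot: [-1.572, -0.002, 1.527]
force: [0.1, -0.2, -2.4]
width: 0.0392
```

move_arm(jaw=[0.7,0.7], offset=[[0,0.002,0],[0,0,0]], roll=[0,0])

```text
t: 17.92
eef_pos: [0.4181, 0.289, 0.0373]
ee_rot: [-1.573, -0.002, 1.527]
force: [-2.5, -1.7, 10.9]
width: 0.0394
```

move_arm(jaw=[0.25,0.25,0.25,0.25,0.25], offset=[[0,0,0],[0,0,0],[0,-0.03,0],[0,-0.05,0],[0,-0.05,0]], roll=[0,0,0,0,0])

```text
t: 18.55
eef_pos: [0.4171, 0.2879, 0.1666]
ee_rot: [-1.571, 0.0, 1.527]
force: [0.0, 0.9, 0.2]
width: 0.0655
```

```bash
python3 go.py 0.6263 0.0254 0.17
```

```text
t 18.55 [0.4171 0.2879 0.1666] [-1.5707  0.0004  1.5267] w 0.06554441866772011 F [0.044  0.8642 0.2126]
tool shift [-0.253  -0.0033 -0.2206]
```

move_arm(jaw=[0.6,0.6,1,1,1], offset=[[-0.036,0,-0.032],[-0.036,0,-0.032],[-0.036,0,-0.032],[-0.036,0,-0.032],[-0.036,0,-0.031]], roll=[0,0,0,0,0])

```text
t: 19.18
eef_pos: [0.569, 0.0999, 0.1653]
ee_rot: [-1.571, -0.0, 1.527]
force: [0.6, 0.4, -0.1]
width: 0.0211
```

move_arm(jaw=[1,1,1,1,1], offset=[[-0.036,0,-0.031],[-0.037,0,-0.031],[0,0,0],[0,0,0],[0,0,0]], roll=[0,0,-0.136,0,0])

```text
t: 19.8
eef_pos: [0.6266, 0.0259, 0.1652]
ee_rot: [-1.571, -0.0, 1.66]
force: [-0.8, 0.8, -1.3]
width: 0.0005
```

```bash
python3 go.py 0.6263 0.0254 0.057; python3 look.py g1
python3 - <<'E'
from h import *
for n in('scene','side'):
    f=arm.grab_frame(n); r=(170,100,400,310) if n=='scene' else (100,150,380,400)
    crop(f,*r,2.6,f'pics/g1_{n}.png')
E
```

```text
t 19.8 [0.6266 0.0259 0.1652] [-1.5708 -0.0001  1.6603] w 0.0004938169629468251 F [-0.7969  0.8081 -1.2985]
tool shift [-0.0005  0.1082  0.0003]
[0.6266 0.0259 0.1652] [-1.5708 -0.0001  1.6603] 0.0004938169629468251 [ 0.3521  0.325  -0.1834 -0.0001 -1.0624 -1.8333]
```

View pics/g1.png

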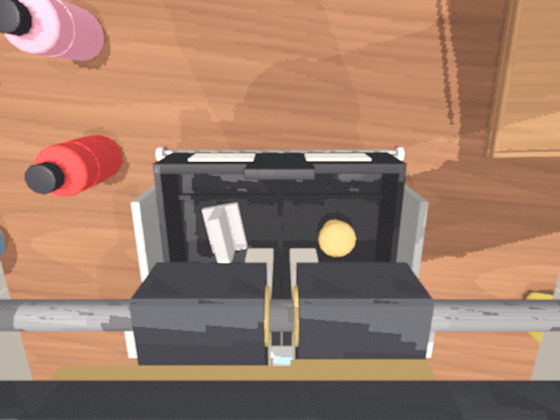

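View pics/g1_scene.png

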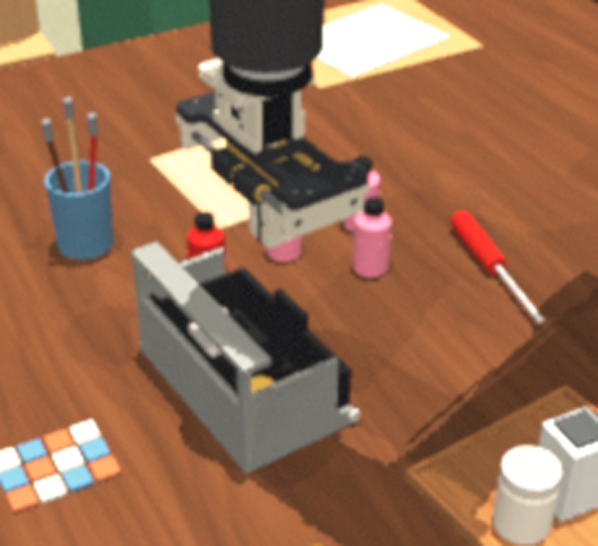

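View pics/g1_side.png

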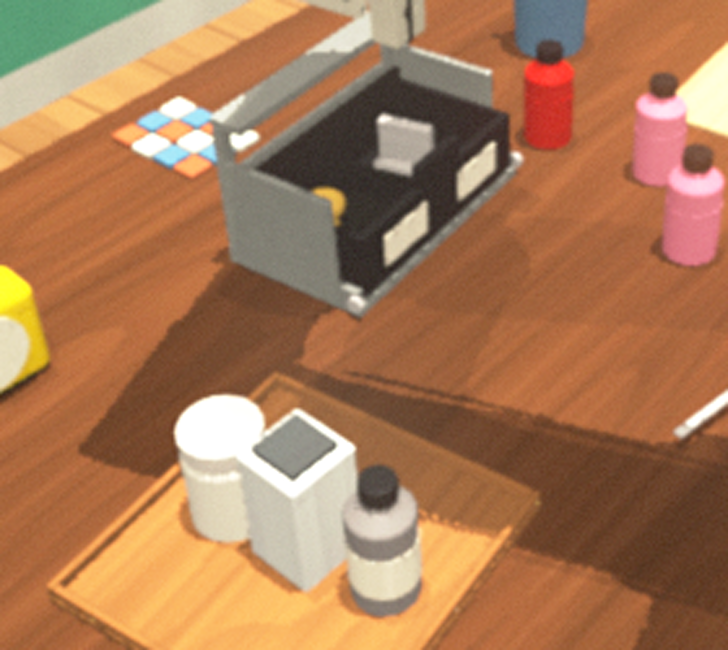

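move_arm(jaw=[1,1,1,1], offset=[[0,0.045,0],[0,0.045,0],[0,0.018,0],[0,0,0]], roll=[0,0,0,0])

```text
t: 20.45
eef_pos: [0.6263, 0.0256, 0.0565]
ee_rot: [-1.569, 0.001, 1.663]
force: [0.4, -0.8, 0.3]
width: 0.0003
```

```bash
python3 go.py 0.6263 0.0254 0.057; python3 look.py g2
```

```text
t 20.45 [0.6263 0.0256 0.0565] [-1.5688  0.0007  1.6628] w 0.00029686152866234214 F [ 0.3736 -0.7783  0.3313]
tool shift [-0.0002 -0.0005  0.0001]
[0.6263 0.0256 0.0565] [-1.5688  0.0007  1.6628] 0.00029686152866234214 [ 0.3519  0.4339 -0.2989  0.0002 -0.8401 -1.8309]
```

View pics/g2.png

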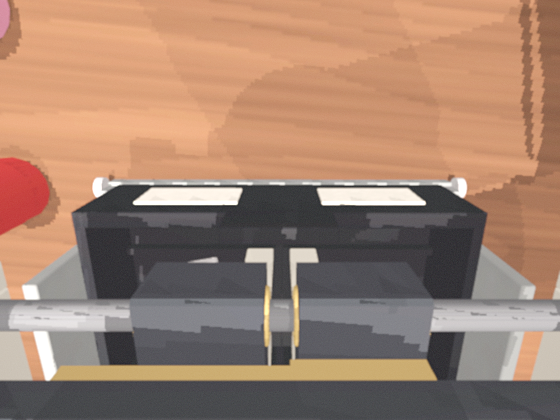

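move_arm(jaw=[1,1,1,1], offset=[[0,0,0.006],[0,0,0.006],[0,0,0.006],[0,0,0]], roll=[0,0,0,0])

```text
t: 21.0
eef_pos: [0.612, 0.0245, 0.0593]
ee_rot: [-1.578, -0.001, 1.663]
force: [7.8, -0.2, -2.1]
width: 0.0005
```

move_arm(jaw=[1,1,1,1], offset=[[0,0,0.006],[0,0,0.006],[0,0,0.006],[0,0,0]], roll=[0,0,0,0])

```text
t: 21.5
eef_pos: [0.5954, 0.0235, 0.0598]
ee_rot: [-1.581, -0.001, 1.664]
force: [9.6, 0.0, -1.5]
width: 0.0002
```

```bash
python3 go.py 0.589 0.0256 0.057;  python3 look.py g3;python3 - <<'E'
from h import *
for n in('side',):
    f=arm.grab_frame(n); r=(170,130,380,330)
    crop(f,*r,3,f'pics/g3_{n}.png')
E
```

```text
t 21.5 [0.5954 0.0235 0.0598] [-1.5812 -0.0015  1.6639] w 0.00022846099102604193 F [ 9.6407  0.0389 -1.5263]
tool shift [0.0027 0.0028 0.0062]
[0.5954 0.0235 0.0598] [-1.5812 -0.0015  1.6639] 0.00022846099102604193 [ 0.3681  0.3814 -0.3791  0.002  -0.7999 -1.8472]
```

View pics/g3.png

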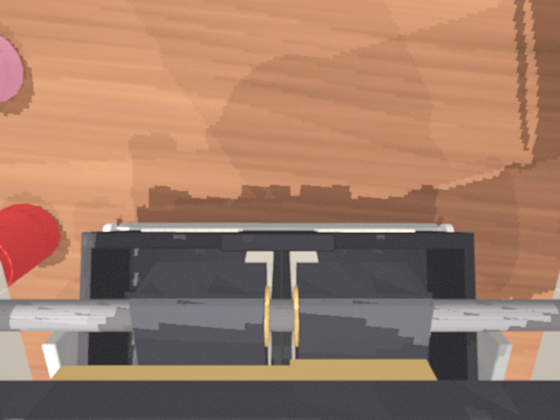

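View pics/g3_side.png

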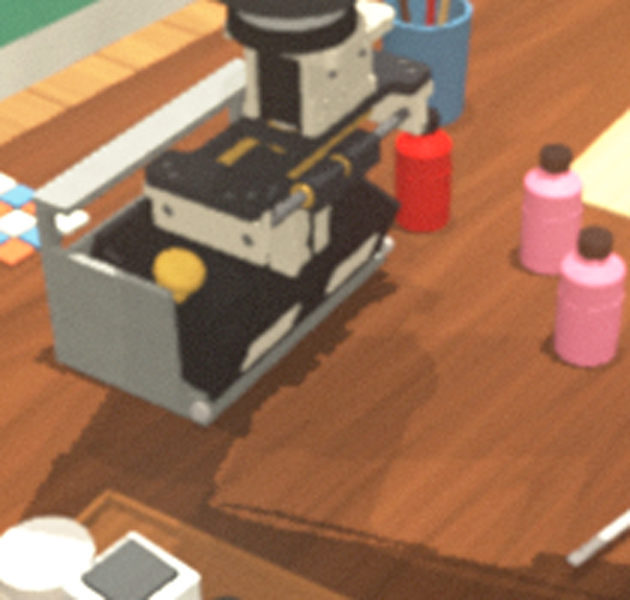

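move_arm(jaw=[1,1,1,1], offset=[[0,0,0.005],[0,0,0.005],[0,0,0.004],[0,0,0]], roll=[0,0,0,0])

```text
t: 22.1
eef_pos: [0.5818, 0.0225, 0.0602]
ee_rot: [-1.582, -0.002, 1.664]
force: [9.7, 1.4, 0.4]
width: 0.0003
```

move_arm(jaw=[1,1,1], offset=[[0,0,0.004],[0,0,0.003],[0,0,0]], roll=[0,0,0])

```text
t: 22.48
eef_pos: [0.5778, 0.0225, 0.0614]
ee_rot: [-1.587, -0.002, 1.665]
force: [15.3, 1.0, 1.8]
width: 0.0002
```

move_arm(jaw=[1,1,1,1,1], offset=[[0,0,-0.012],[0,-0.05,0],[0,-0.055,0.02],[0,-0.03,0.02],[0,0,0]], roll=[0,0,0,0,0])

```text
t: 23.1
eef_pos: [0.542, 0.0178, 0.1954]
ee_rot: [-1.575, -0.001, 1.663]
force: [0.1, 0.3, -0.0]
width: 0.0004
```

```bash
python3 look.py g4 bracket knob bin_tab
```

```text
[0.542  0.0178 0.1954] [-1.5754 -0.0014  1.6628] 0.0004147805644898407 [ 0.3944  0.1617 -0.3306  0.     -1.0736 -1.8732]
bracket []
knob [([0.5874, 0.0693, 0.0651], 0.83)]
bin_tab [([0.5678, 0.0232, 0.0565], 0.97)]
```

View pics/g4.png

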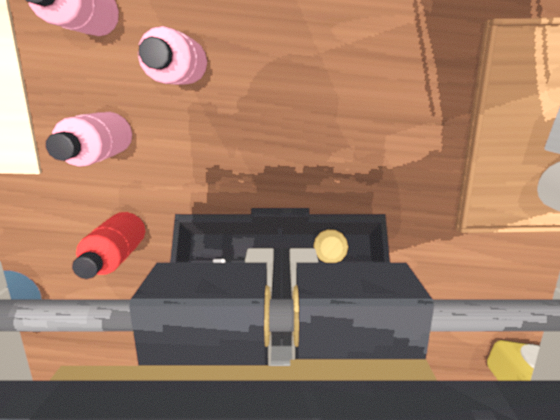

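move_arm(jaw=[0.3,0.3,0.3], offset=[[-0.02,-0.03,0.03],[-0.02,-0.03,0.03],[0,0,0]], roll=[0,0,0])

```text
t: 23.68
eef_pos: [0.4857, -0.0285, 0.2536]
ee_rot: [-1.573, -0.0, 1.662]
force: [1.3, -0.1, -0.8]
width: 0.025
```

```bash
python3 look.py g5 bracket knob bin_tab;python3 - <<'E'
from h import *
f=load('g5');im=f['pixels']
cv2.imwrite('pics/g5z.png',cv2.convertScaleAbs(cv2.resize(im[180:290,200:420],None,fx=3.5,fy=3.5,interpolation=cv2.INTER_CUBIC),alpha=1.4,beta=20))
E
```

```text
[ 0.4857 -0.0285  0.2536] [-1.573  -0.0002  1.6616] 0.02503523679042751 [ 0.3469  0.024  -0.3483  0.0004 -1.1963 -1.827 ]
bracket [([0.6484, -0.0289, 0.0501], 0.8)]
knob [([0.5897, 0.0657, 0.0601], 0.5)]
bin_tab []
```

View pics/g5.png

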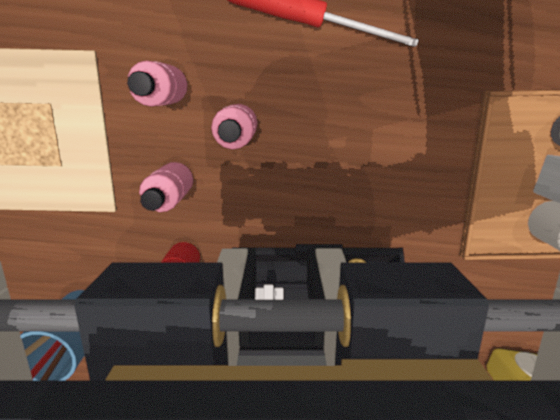

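View pics/g5z.png

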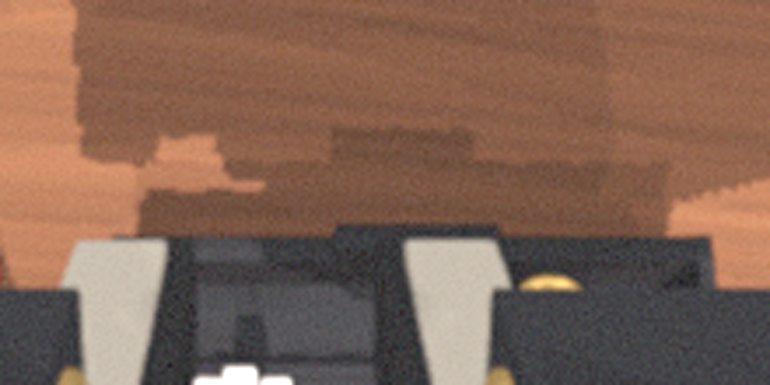

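move_arm(jaw=[0,0,0], offset=[[0,-0.015,-0.045],[0,-0.015,-0.045],[0,0,0]], roll=[0,0,0])

```text
t: 24.25
eef_pos: [0.5785, -0.0186, 0.2801]
ee_rot: [-1.568, 0.001, 1.663]
force: [-0.5, 0.0, -0.2]
width: 0.0711
```

```bash
python3 look.py g6 bracket knob bin_tab board;python3 - <<'E'
from h import *
f=load('g6');im=f['pixels']
cv2.imwrite('pics/g6z.png',cv2.convertScaleAbs(cv2.resize(im[140:290,200:400],None,fx=3.8,fy=3.8,interpolation=cv2.INTER_CUBIC),alpha=1.4,beta=20))
f=arm.grab_frame('side');crop(f,170,130,380,330,3,'pics/g6_side.png')
E
```

```text
[ 0.5785 -0.0186  0.2801] [-1.5682  0.0009  1.6627] 0.07105682262022874 [ 0.3058  0.1721 -0.1197  0.0004 -1.2817 -1.7847]
bracket [([0.6504, -0.0305, 0.0504], 0.77)]
knob [([0.5918, 0.0673, 0.0629], 0.76)]
bin_tab [([0.5677, 0.0219, 0.0583], 0.67)]
board [([0.4819, -0.3185, -0.0023], 0.89), ([0.7178, -0.2748, -0.0062], 0.51)]
```

View pics/g6.png

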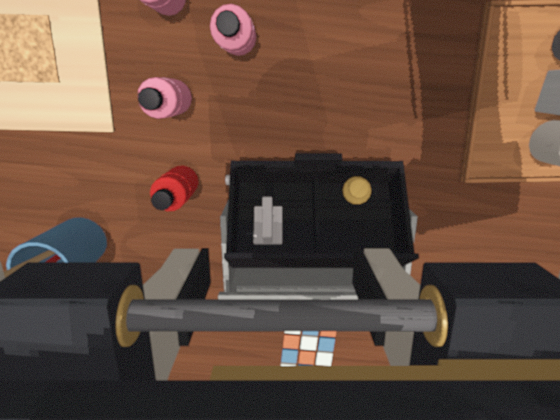

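View pics/g6z.png

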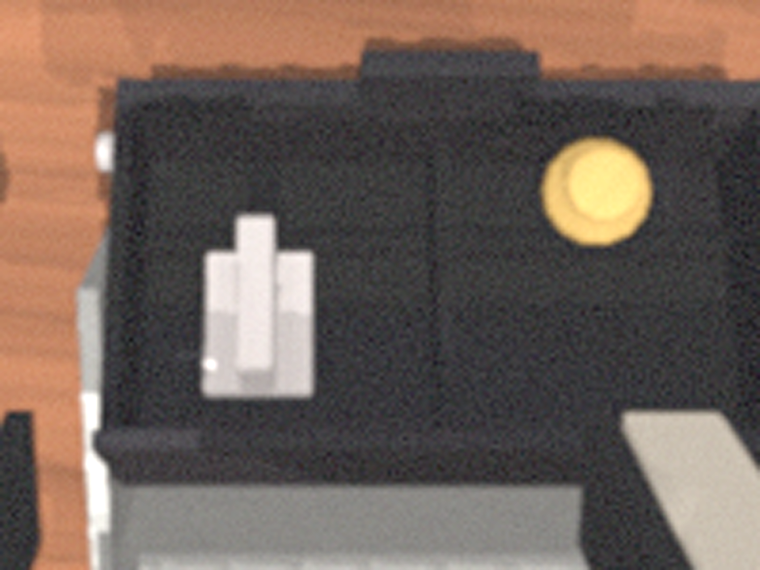

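View pics/g6_side.png

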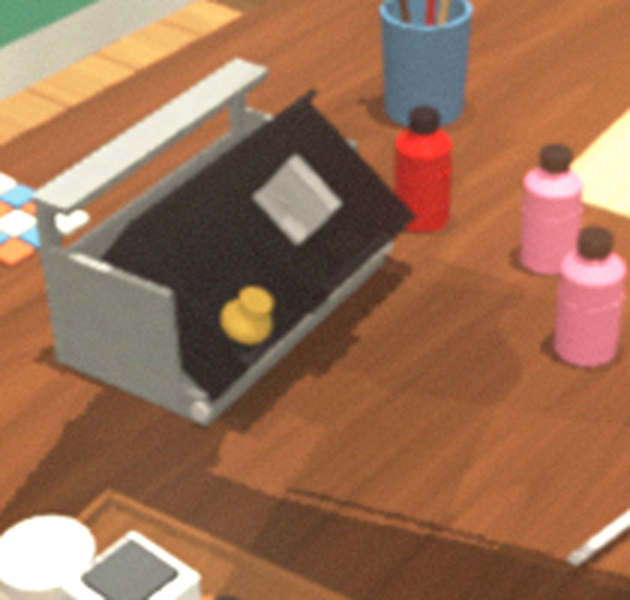

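```bash
cat > fit.py <<'E'
from h import *
from scipy.optimize import least_squares
np.set_printoptions(precision=4,suppress=True)
def W(p,hx,hy,yaw,th):
    # p rel hinge in bin local (x,y,z) m
    x,y,z=p; X=x*np.cos(th)-z*np.sin(th); Z=x*np.sin(th)+z*np.cos(th)+.012
    return np.array([hx+X*np.cos(yaw)-y*np.sin(yaw),hy+X*np.sin(yaw)+y*np.cos(yaw),Z])
if __name__=='__main__':
    f=load('g6')
    g=lambda x,y:(200+x/3.8,140+y/3.8)
    # bin: tab top corners (approx front outer?), rear wall, walls
    obs=[((236,215),(0,-5,38,-22)),((276,214),(0,5,38,-22)),((272,372),(0,5,38,22)),((237,372),(0,-5,38,22)),
         ((204,252),(0,-16,6,-22)),((313,251),(0,16,6,-22)),((314,398),(0,16,0,22)),((202,397),(0,-16,0,22))]
    def res(v):
        xb,yb,th=v
        r=[]
        for uv,(_,yy,zz,xx) in obs:
            P=W(((xb+xx)*1e-3,(yb+yy)*1e-3,(5+zz)*1e-3),.6014,.0231,.0925,th)
            r+=list(proj(f,P,f)[0]-np.array(g(*uv)))
        return r
    s=least_squares(res,[62,-58,.65]);print(s.x,np.round(s.fun,1))
    xb,yb,th=s.x
    for n,p in {'webtop':(xb,yb,43),'webc':(xb,yb,27),'base':(xb,yb,5),'topfront':(xb-22,yb,43),'topback':(xb+22,yb,43),'backwall':(109,yb,60)}.items():
        print(n,W(np.array(p)*1e-3,.6014,.0231,.0925,th))
    # side wall top edge / divider check
    for n,p in {'side wall inner top f':(8,-90,50),'side inner top b':(105,-90,50),'div f':(8,-2,35)}.items():
        q=proj(f,W(np.array(p)*1e-3,.6014,.0231,.0925,th),f)[0];print(n,q,(q-[200,140])*3.8)
E
python3 fit.py
```

```text
[ 58.7542 -55.5823   0.6341] [ 0.5  0.8 -0.8  1.1 -0.1 -0.9 -0.4 -0.9  1.   0.1 -0.5  0.3 -0.7 -0.3
  1.  -0.1]
webtop [ 0.6283 -0.0302  0.0815]
webc [ 0.6377 -0.0294  0.0686]
base [ 0.6507 -0.0281  0.0508]
topfront [ 0.6106 -0.0319  0.0684]
topback [ 0.6459 -0.0286  0.0945]
backwall [ 0.6586 -0.0274  0.1249]
side wall inner top f [235.8551 170.5327] [136.2494 116.0243]
side inner top b [232.0501 259.0707] [121.7906 452.4688]
div f [315.0236 175.7393] [437.0896 135.8093]
```

```bash
python3 go.py 0.633 -0.0298 0.15
```

```text
t 24.55 [ 0.575  -0.0193  0.2818] [-1.5701  0.      1.6628] w 0.08708688785764819 F [ 0.7849 -0.578   0.7342]
tool shift [-0.0158  0.1317 -0.0569]
```

move_arm(jaw=[0.82,0.82,0.82,0.82,0.82], offset=[[-0.005,0.03,-0.019],[-0.005,0.05,-0.019],[-0.006,0.05,-0.019],[0,0,0],[0,0,0]], roll=[0,0,0,0,0])

```text
t: 25.18
eef_pos: [0.6342, -0.03, 0.1536]
ee_rot: [-1.572, 0.0, 1.663]
force: [-0.4, 0.5, 1.3]
width: 0.0432
```

```bash
python3 go.py 0.633 -0.0298 0.1; python3 look.py g7
```

```text
t 25.18 [ 0.6342 -0.03    0.1536] [-1.5722  0.0004  1.663 ] w 0.04316979220768492 F [-0.3747  0.454   1.3161]
tool shift [0.0004 0.0536 0.0012]
[ 0.6342 -0.03    0.1536] [-1.5722  0.0004  1.663 ] 0.04316979220768492 [ 0.26    0.3458 -0.1814  0.0008 -1.0423 -1.7389]
```

View pics/g7.png

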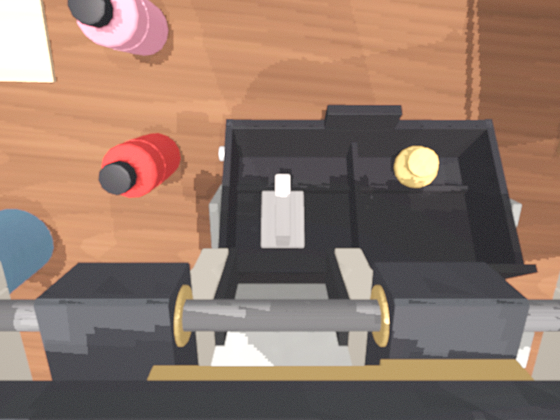

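move_arm(jaw=[0.82,0.82,0.82,0.82], offset=[[0,0,0],[0,0.02,0.001],[0,0.02,0],[0,0,0]], roll=[0,0,0,0])

```text
t: 25.72
eef_pos: [0.6322, -0.0301, 0.1123]
ee_rot: [-1.57, -0.0, 1.663]
force: [-0.0, 0.8, 0.4]
width: 0.0158
```

```bash
python3 go.py 0.633 -0.0298 0.065; python3 look.py g8
```

```text
t 25.73 [ 0.6322 -0.0301  0.1123] [-1.5701 -0.0001  1.6627] w 0.01580696484509385 F [-0.0304  0.7948  0.366 ]
tool shift [ 0.0002  0.0473 -0.0008]
[ 0.6322 -0.0301  0.1123] [-1.5701 -0.0001  1.6627] 0.01580696484509385 [ 0.2602  0.382  -0.2309 -0.0002 -0.9585 -1.739 ]
```

View pics/g8.png

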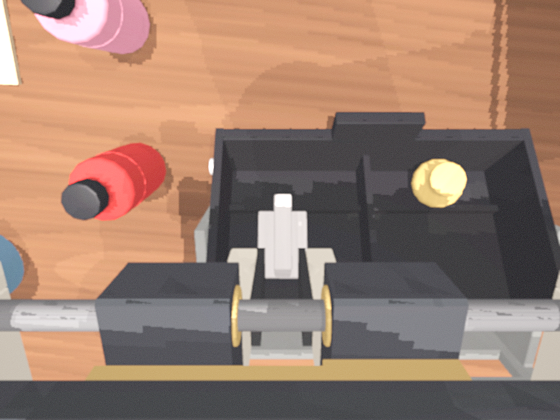

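move_arm(jaw=[0.82,0.82,0.82], offset=[[0,0.02,0],[0,0.015,0],[0,0,0]], roll=[0,0,0])

```text
t: 26.15
eef_pos: [0.6324, -0.0302, 0.0767]
ee_rot: [-1.569, 0.0, 1.663]
force: [-0.3, 0.9, -0.1]
width: 0.0156
```

move_arm(jaw=[0.82,0.82,0.82], offset=[[0,0.006,0],[0,0.006,0],[0,0,0]], roll=[0,0,0])

```text
t: 26.52
eef_pos: [0.6326, -0.0302, 0.0647]
ee_rot: [-1.57, 0.0, 1.663]
force: [0.4, 0.5, 0.1]
width: 0.0154
```

```bash
python3 go.py 0.633 -0.0298 0.065; python3 look.py g9
```

```text
t 26.52 [ 0.6326 -0.0302  0.0647] [-1.5701  0.      1.6625] w 0.015420314766194258 F [0.3764 0.4703 0.0946]
tool shift [ 0.0003 -0.0003 -0.0004]
[ 0.6326 -0.0302  0.0647] [-1.5701  0.      1.6625] 0.015420314766194258 [ 0.26    0.4328 -0.2772 -0.0001 -0.8616 -1.739 ]
```

View pics/g9.png

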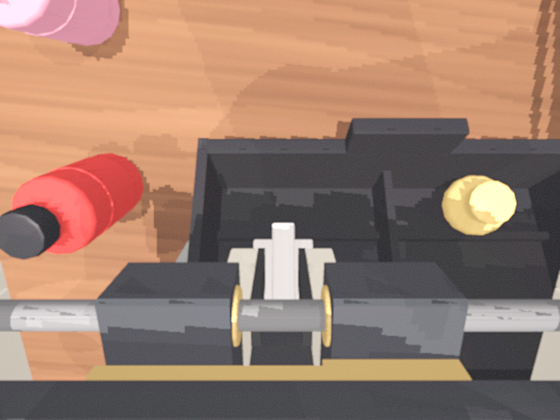

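move_arm(jaw=[1,1,1], offset=[[0,0,0],[0,0,0],[0,0,0]], roll=[0,0,0], grip_force=20)

```text
t: 26.95
eef_pos: [0.6331, -0.0301, 0.0653]
ee_rot: [-1.571, -0.0, 1.663]
force: [0.0, 0.0, 0.3]
width: 0.0101
```

move_arm(jaw=[1,1,1], offset=[[0,-0.01,0],[0,-0.02,0],[0,-0.02,0]], roll=[0,0,0])

```text
t: 27.32
eef_pos: [0.6289, -0.0305, 0.1137]
ee_rot: [-1.563, -0.001, 1.661]
force: [-7.1, -0.3, -11.4]
width: 0.0098
```

```bash
python3 look.py h1
```

```text
[ 0.6289 -0.0305  0.1137] [-1.5626 -0.0006  1.6612] 0.009781747216875388 [ 0.2599  0.3799 -0.2296 -0.0024 -0.9692 -1.739 ]
```

View pics/h1.png

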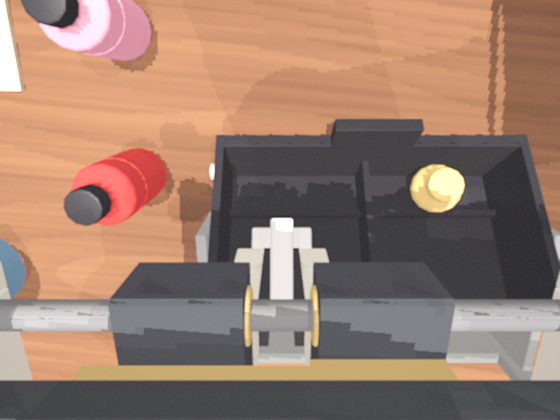

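move_arm(jaw=[1,1,1], offset=[[0,0,0.012],[0,0,0.012],[0,0,0]], roll=[0,0,0])

```text
t: 27.75
eef_pos: [0.6081, -0.0324, 0.1155]
ee_rot: [-1.571, -0.0, 1.663]
force: [0.4, -0.3, -1.2]
width: 0.0098
```

```bash
python3 look.py h2
python3 - <<'E'
from h import *
f=arm.grab_frame('side');crop(f,170,110,380,310,3,'pics/h2_side.png')
E
```

```text
[ 0.6081 -0.0324  0.1155] [-1.5711 -0.0001  1.6627] 0.009759183119219672 [ 0.2671  0.343  -0.2835 -0.     -0.9439 -1.746 ]
```

View pics/h2.png

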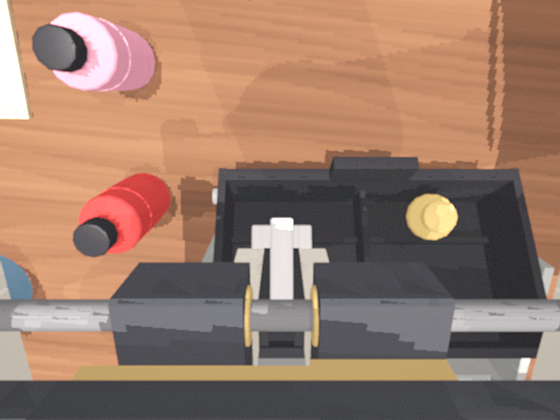

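View pics/h2_side.png

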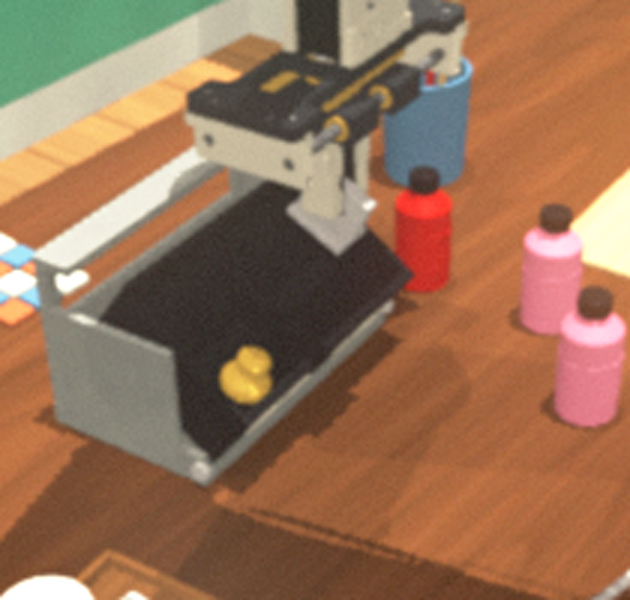

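```bash
python3 go.py 0.5 -0.3185 0.2
```

```text
t 27.85 [ 0.6092 -0.0323  0.1155] [-1.5716  0.0001  1.6628] w 0.009797818435927362 F [-0.2349  0.691  -1.6322]
tool shift [-0.275  -0.0846  0.135 ]
```

move_arm(jaw=[1,1,1,1,1], offset=[[0,-0.035,0.02],[0,-0.05,0.02],[-0.045,0,0.016],[-0.046,0,0.016],[-0.046,0,0.016]], roll=[0,0,0,0,0])

```text
t: 28.48
eef_pos: [0.534, -0.178, 0.2006]
ee_rot: [-1.572, 0.0, 1.663]
force: [-0.4, 0.1, -1.1]
width: 0.01
```

move_arm(jaw=[1,1,1,1], offset=[[-0.046,0,0.016],[-0.046,0,0.016],[-0.046,0,0.015],[0,0,0]], roll=[0,0,0,0])

```text
t: 28.98
eef_pos: [0.499, -0.3214, 0.1997]
ee_rot: [-1.57, 0.0, 1.659]
force: [-0.4, 0.9, -1.4]
width: 0.01
```

```bash
python3 look.py h3 board bracket
python3 - <<'E'
from h import *
f=arm.grab_frame('scene');crop(f,170,80,400,280,3,'pics/h3_scene.png')
E
```

```text
[ 0.499  -0.3214  0.1997] [-1.5702  0.0003  1.659 ] 0.0100464933775771 [-0.2428  0.2449 -0.2125  0.0005 -1.1139 -1.24  ]
board [([0.4823, -0.3194, -0.0033], 0.83)]
bracket [([0.5093, -0.3216, 0.1805], 0.8)]
```

View pics/h3.png

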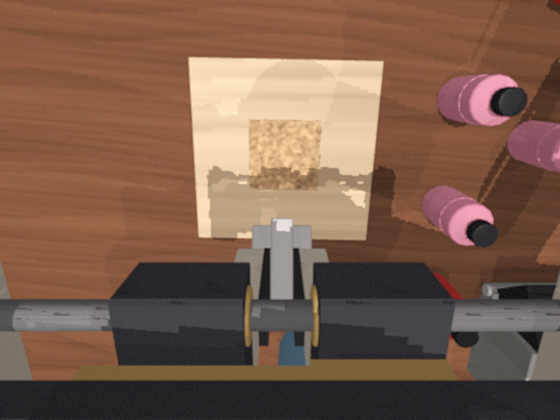

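View pics/h3_scene.png

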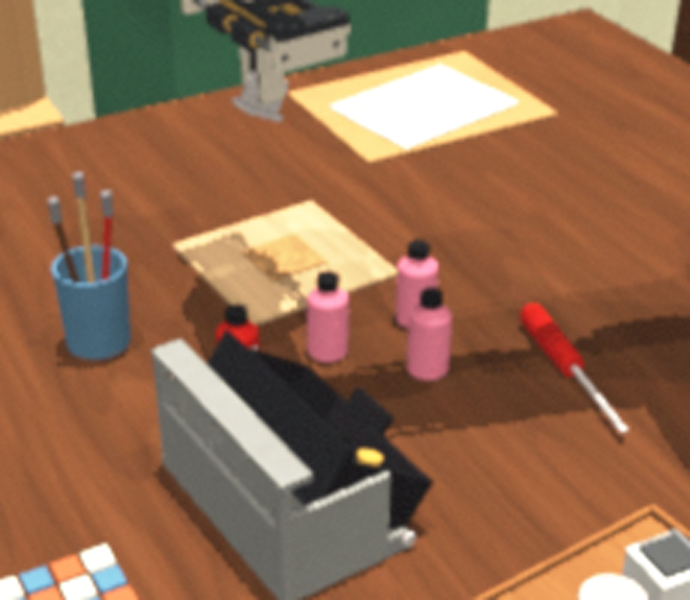

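Run:
```python
from h import *
np.set_printoptions(precision=4,suppress=True)
f=load('h3')
c=np.array([onz(f,q,.006,f)[:2] for q in [(249,121),(321,120),(320,189),(250,190)]]);e=np.roll(c,-1,0)-c
print(c.mean(0),np.linalg.norm(e,axis=1),np.degrees(np.arctan2(e[:,1],e[:,0])))
c=np.array([onz(f,q,.004,f)[:2] for q in [(190,58),(383,62),(367,241),(199,239)]]);print(c.mean(0))
im=f['pixels'];cv2.imwrite('pics/h3z.png',cv2.resize(im[205:305,220:345],None,fx=6,fy=6,interpolation=cv2.INTER_CUBIC))
g=arm.grab_frame('side');cv2.imwrite('pics/h3_side.png',g['pixels'])
```

```text
[ 0.4813 -0.3199] [0.0696 0.0693 0.0719 0.0694] [  95.786     6.1463  -84.1412 -175.7463]
[ 0.4828 -0.32  ]
```

View pics/h3z.png

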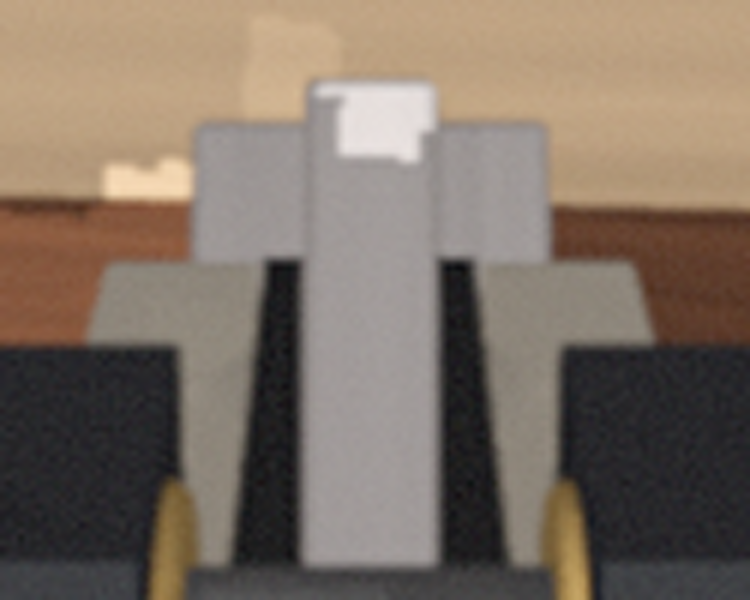

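View pics/h3_side.png

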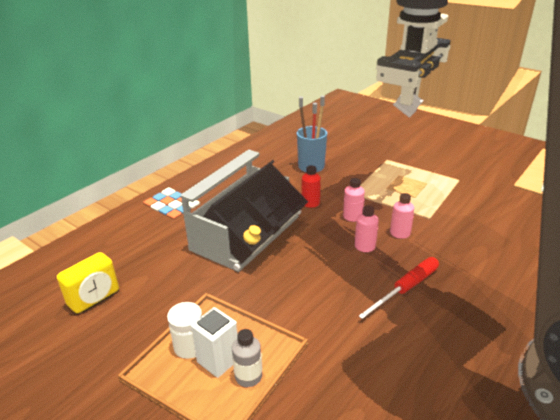

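Run:
```python
from h import *
from scipy.optimize import least_squares
np.set_printoptions(precision=4,suppress=True)
f=load('h3');g=lambda x,y:np.array((220+x/6,205+y/6))
obs=[((308,82),(-22,-5,38)),((437,82),(-22,5,38)),((195,124),(-22,-16,6)),((548,124),(-22,16,6))]
Rt=Rm(f['ee_rot']);p0=f['eef_pos']
X=Rt[:,0];fw=-Rt[:,2];up=np.array([0,0,1.])
def world(l,v):
    a,h,t,s=v; x,y,z=np.array(l)*1e-3 # a fwd of origin, h height rel TCP
    F=x*np.cos(t)-z*np.sin(t);Z=x*np.sin(t)+z*np.cos(t)
    return p0+fw*(a+F)+up*(h+Z)+X*(y+s)
def res(v):
    r=[]
    for uv,l in obs:r+=list(proj(f,world(l,v),f)[0]-g(*uv))
    return r
for t0 in(.3,.6):
    s=least_squares(res,[.017,-.015,t0,0]);print(s.x,s.fun)
v=s.x;print('edge rel TCP', (world((-22,0,0),v)-p0)@fw,(world((-22,0,0),v)-p0)[2])
v=[.0177,-.0142,.634,0];print(res(v),'edge',(world((-22,0,0),v)-p0)@fw,(world((-22,0,0),v)-p0)[2])
```

```text
[ 0.011  -0.0179  0.4805 -0.0004] [-0.213   0.0077  0.1795 -0.0097  0.1077  0.0244 -0.0677 -0.0221]
[ 0.011  -0.0179  0.4805 -0.0004] [-0.213   0.0077  0.1795 -0.0097  0.1077  0.0244 -0.0677 -0.0221]
edge rel TCP -0.00851235413469159 -0.028015005208618077
[np.float64(0.8148053352928741), np.float64(5.421626240564251), np.float64(0.7734721694765199), np.float64(5.404622755628083), np.float64(1.120777634012967), np.float64(13.257001788794668), np.float64(0.31484608745421383), np.float64(13.21110788852755)] edge -7.938371921412424e-06 -0.02723217213749779
```

```bash
python3 go.py 0.4853 -0.3197 0.045
```

```text
t 29.23 [ 0.5002 -0.3178  0.2001] [-1.5709 -0.      1.6636] w 0.00983034941666712 F [ 0.3128  0.043  -0.5702]
tool shift [-0.0005  0.1551  0.015 ]
```

move_arm(jaw=[1,1,1,1,1], offset=[[0,0.05,0.008],[0,0.05,0.007],[0,0.03,0],[0,0,0],[0,0,0]], roll=[0,0,0,0,0])

```text
t: 29.85
eef_pos: [0.4862, -0.3198, 0.0716]
ee_rot: [-1.572, 0.001, 1.664]
force: [0.4, -0.5, -0.4]
width: 0.0099
```

```bash
python3 go.py 0.4853 -0.3197 0.045;python3 look.py h4
```

```text
t 29.85 [ 0.4862 -0.3198  0.0716] [-1.5724  0.0011  1.6641] w 0.009885198584662533 F [ 0.397  -0.4636 -0.3776]
tool shift [0.0002 0.0266 0.001 ]
[ 0.4862 -0.3198  0.0716] [-1.5724  0.0011  1.6641] 0.009885198584662533 [-0.2456  0.3522 -0.3918  0.0007 -0.825  -1.2323]
```

View pics/h4.png

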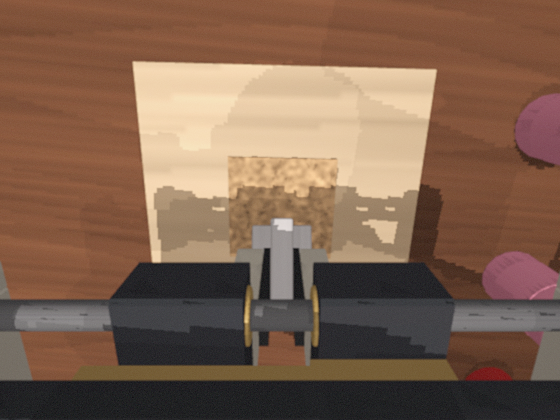

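Run:
```python
from h import *
np.set_printoptions(precision=4,suppress=True)
f=load('h4')
a,b=[onz(f,q,.006,f)[:2] for q in [(228,156),(338,158)]]
u=(b-a)/np.linalg.norm(b-a);n=np.array([u[1],-u[0]]);print(a,b,np.linalg.norm(b-a),(a+b)/2+n*.035)
```

```text
[ 0.4481 -0.3581] [ 0.4429 -0.2885] 0.06976453677755008 [ 0.4804 -0.3207]
```

move_arm(jaw=[1,1,1,1], offset=[[0,0.02,0.001],[0,0.012,0],[0,0,0],[0,0,0]], roll=[0,0,0,0], grip_force=5)

```text
t: 30.4
eef_pos: [0.4844, -0.3202, 0.0389]
ee_rot: [-1.572, 0.001, 1.663]
force: [0.1, 0.1, -0.9]
width: 0.0101
```

move_arm(jaw=[1,1,1,1], offset=[[0,0.003,0],[0,0.003,0],[0,0.003,0],[0,0,0]], roll=[0,0,0,0])

```text
t: 30.9
eef_pos: [0.4848, -0.3201, 0.0295]
ee_rot: [-1.572, 0.001, 1.663]
force: [1.4, 0.8, 1.8]
width: 0.0101
```

```bash
python3 look.py h5
```

```text
[ 0.4848 -0.3201  0.0295] [-1.5723  0.0007  1.663 ] 0.01013937139939453 [-0.2471  0.4051 -0.4314  0.0002 -0.7326 -1.2316]
```

View pics/h5.png

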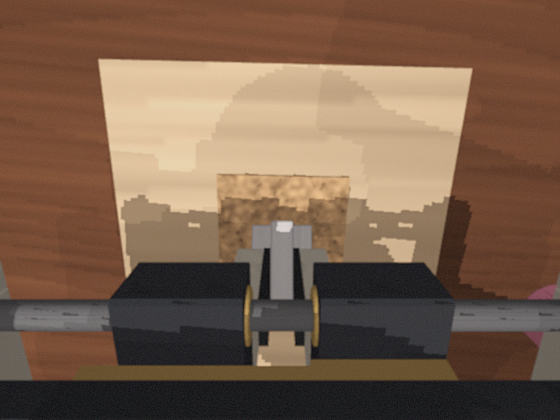

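move_arm(jaw=[1,1,1], offset=[[0,0.003,0],[0,0.002,0],[0,0,0]], roll=[0,0,0], grip_force=4)

```text
t: 31.32
eef_pos: [0.4844, -0.3202, 0.0243]
ee_rot: [-1.572, 0.0, 1.663]
force: [1.9, 0.9, 4.1]
width: 0.0099
```

```bash
python3 look.py h6;python3 - <<'E'
from h import *
f=load('h6');im=f['pixels'];cv2.imwrite('pics/h6z.png',cv2.resize(im[160:305,200:365],None,fx=4.5,fy=4.1,interpolation=cv2.INTER_CUBIC))
g=arm.grab_frame('scene');crop(g,210,110,320,200,6,'pics/h6_scene.png')
E
```

```text
[ 0.4844 -0.3202  0.0243] [-1.5716  0.0005  1.6629] 0.009854749906891657 [-0.2473  0.4122 -0.4359  0.0003 -0.7218 -1.2317]
```

View pics/h6z.png

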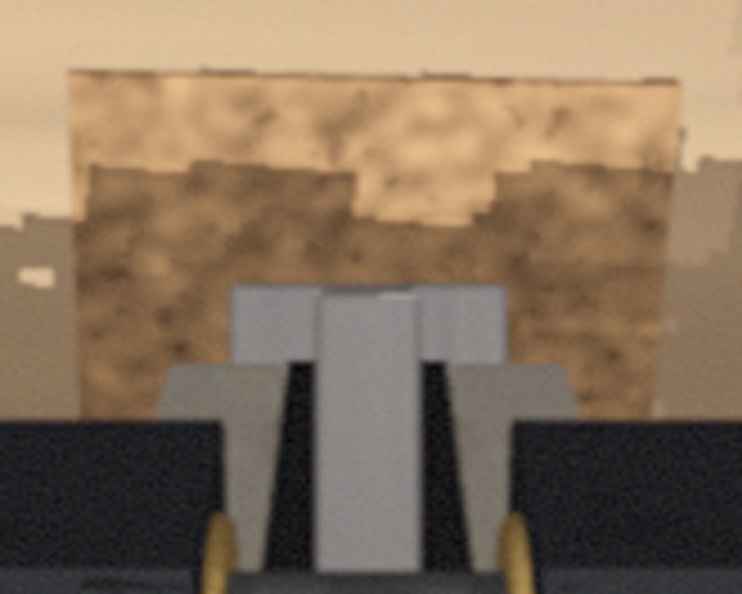

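View pics/h6_scene.png

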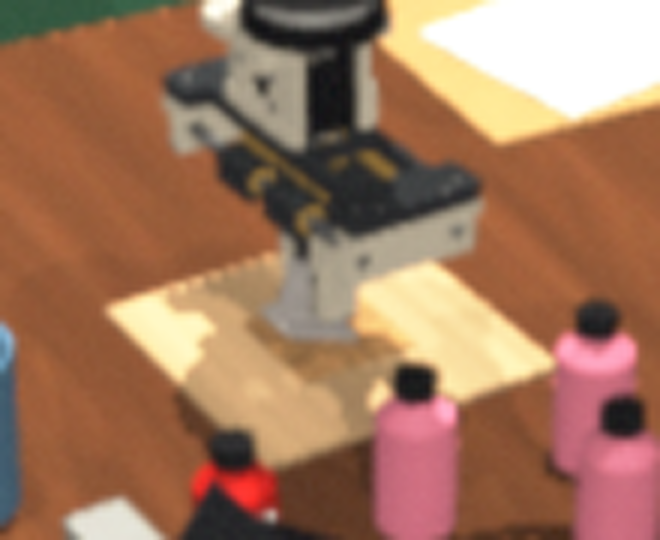

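move_arm(jaw=[1,1,1], offset=[[0,0.002,0],[0,0.001,0],[0,0,0]], roll=[0,0,0])

```text
t: 31.8
eef_pos: [0.4841, -0.3202, 0.0212]
ee_rot: [-1.571, 0.0, 1.663]
force: [2.3, -0.4, 3.3]
width: 0.0099
```

```bash
python3 look.py h7;python3 - <<'E'
from h import *
f=load('h7');im=f['pixels'];cv2.imwrite('pics/h7z.png',cv2.resize(im[160:305,200:365],None,fx=4,fy=4,interpolation=cv2.INTER_CUBIC))
E
```

```text
[ 0.4841 -0.3202  0.0212] [-1.5711  0.0003  1.6627] 0.009907872665957173 [-0.2474  0.4163 -0.4386  0.0002 -0.7155 -1.2316]
```

View pics/h7z.png

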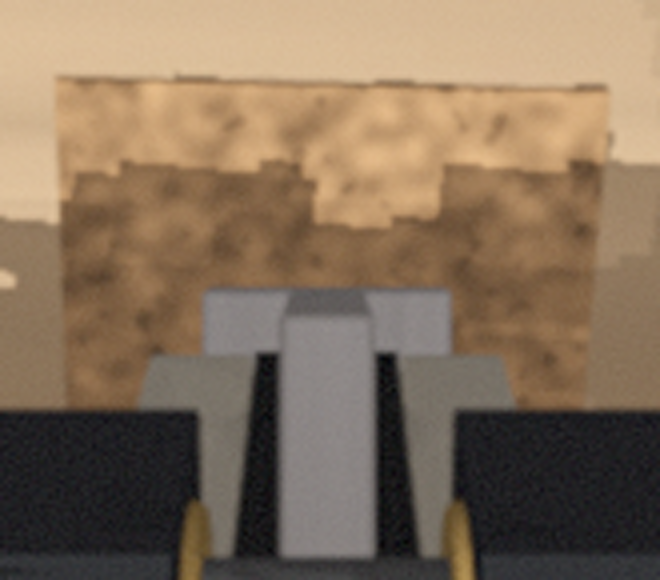

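```bash
cat > fitb.py <<'E'
import sys
from h import *
from scipy.optimize import least_squares
np.set_printoptions(precision=4,suppress=True)
def fit(name,obs):
    f=load(name);Rt=Rm(f['ee_rot']);p0=f['eef_pos'];X=Rt[:,0];fw=-Rt[:,2];up=np.array([0,0,1.])
    def world(l,v):
        a,h,t,s=v; x,y,z=np.array(l)*1e-3
        return p0+fw*(a+x*np.cos(t)-z*np.sin(t))+up*(h+x*np.sin(t)+z*np.cos(t))+X*(y+s)
    def res(v):
        r=[]
        for uv,l in obs:r+=list(proj(f,world(l,v),f)[0]-np.array(uv))
        return r
    s=least_squares(res,[0,-.015,.2,0]);print(s.x,np.round(s.fun,2));print('origin',world((0,0,0),s.x),'front edge',world((-22,0,0),s.x))
E
python3 - <<'E'
from fitb import *
g=lambda x,y:(200+x/4,160+y/4)
fit('h7',[(g(280,316),(-22,-5,38)),(g(375,316),(-22,5,38)),(g(202,290),(-22,-16,6)),(g(452,290),(-22,16,6)),(g(288,290),(-22,-5,6)),(g(368,290),(-22,5,6))])
f=load('h7');a,b=[onz(f,q,.006,f)[:2] for q in [g(56,76),g(609,88)]]
u=(b-a)/np.linalg.norm(b-a);n=np.array([u[1],-u[0]]);print('pad',np.linalg.norm(b-a),(a+b)/2+n*.035)
E
```

```text
[ 0.0102 -0.0091  0.3152 -0.0005] [ 0.08  0.01  0.08 -0.01  0.01  0.02  0.14 -0.02  0.04  0.01 -0.39 -0.01]
origin [ 0.4943 -0.3197  0.0122] front edge [ 0.4734 -0.3216  0.0054]
pad 0.06937785752154034 [ 0.4805 -0.3211]
```

move_arm(jaw=[1,1,1,1], offset=[[0,0.002,0],[0,0.002,0],[0,0,0],[0,0,0]], roll=[0,0,0,0])

```text
t: 32.35
eef_pos: [0.4838, -0.32, 0.0171]
ee_rot: [-1.571, -0.0, 1.663]
force: [2.1, -0.3, 5.0]
width: 0.0103
```

```bash
python3 look.py h8;python3 - <<'E'
from h import *
f=load('h8');im=f['pixels'];cv2.imwrite('pics/h8z.png',cv2.resize(im[160:305,200:365],None,fx=4,fy=4,interpolation=cv2.INTER_CUBIC))
E
```

```text
[ 0.4838 -0.32    0.0171] [-1.5707 -0.      1.6626] 0.010349289024086997 [-0.2474  0.4219 -0.442   0.     -0.707  -1.2316]
```

View pics/h8z.png

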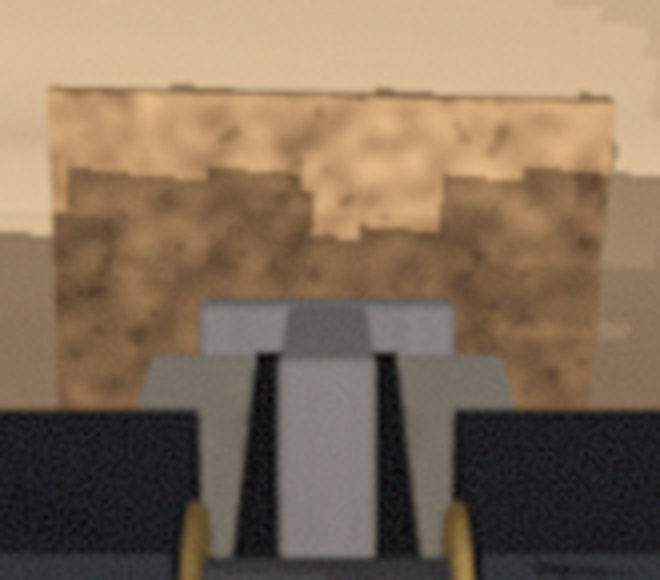

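Run:
```python
from fitb import *
g=lambda x,y:(200+x/4,160+y/4)
fit('h8',[(g(279,354),(-22,-5,38)),(g(377,354),(-22,5,38)),(g(201,301),(-22,-16,6)),(g(454,301),(-22,16,6))])
f=load('h8');a,b=[onz(f,q,.006,f)[:2] for q in [g(49,88),g(613,100)]]
u=(b-a)/np.linalg.norm(b-a);n=np.array([u[1],-u[0]]);print('pad',np.linalg.norm(b-a),(a+b)/2+n*.035)
```

```text
[ 0.0107 -0.0083  0.236  -0.0005] [ 0.21  0.01 -0.18 -0.01 -0.11  0.03  0.07 -0.02]
origin [ 0.4944 -0.3195  0.0088] front edge [ 0.4731 -0.3215  0.0036]
pad 0.06925755342912922 [ 0.4807 -0.3211]
```

move_arm(jaw=[0.85,0.85,0.85,0.85], offset=[[0,0,0],[0,0,0],[0,-0.005,0],[0,0,0]], roll=[0,0,0,0])

```text
t: 32.9
eef_pos: [0.4839, -0.32, 0.0225]
ee_rot: [-1.571, 0.0, 1.663]
force: [-0.4, 0.0, 0.3]
width: 0.0135
```

```bash
python3 look.py h9;python3 - <<'E'
from h import *
f=load('h9');im=f['pixels'];cv2.imwrite('pics/h9z.png',cv2.resize(im[160:305,200:365],None,fx=4,fy=4,interpolation=cv2.INTER_CUBIC))
E
```

```text
[ 0.4839 -0.32    0.0225] [-1.571   0.0001  1.6626] 0.013544705406795208 [-0.2474  0.4144 -0.4378  0.0001 -0.7184 -1.2316]
```

View pics/h9z.png

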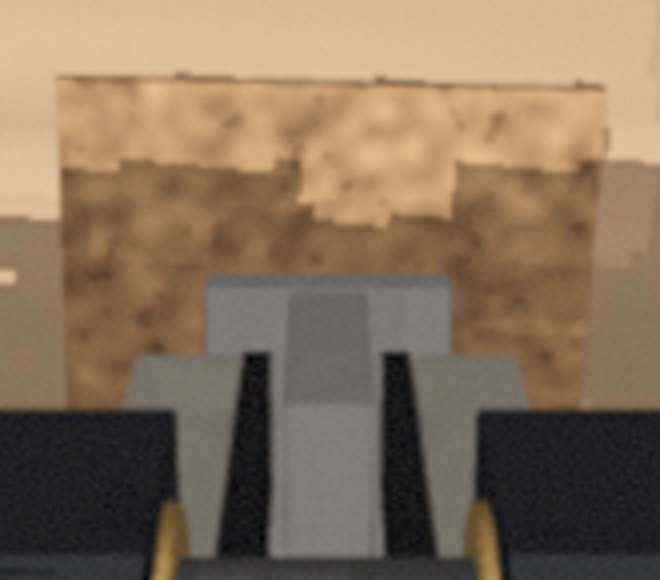

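Run:
```python
from fitb import *
g=lambda x,y:(200+x/4,160+y/4)
fit('h9',[(g(286,403),(-22,-5,38)),(g(375,403),(-22,5,38)),(g(206,286),(-22,-16,6)),(g(450,286),(-22,16,6)),(g(206,276),(-22,-16,0)),(g(450,276),(-22,16,0))])
f=load('h9');a,b=[onz(f,q,.006,f)[:2] for q in [g(57,76),g(606,88)]]
u=(b-a)/np.linalg.norm(b-a);n=np.array([u[1],-u[0]]);print('pad',np.linalg.norm(b-a),(a+b)/2+n*.035)
```

```text
[ 0.0105 -0.0184  0.011  -0.0003] [-0.68 -0.11  0.19 -0.13 -0.2   0.97  0.53  0.92  0.7  -0.8  -0.43 -0.85]
origin [ 0.4944 -0.3194  0.0041] front edge [ 0.4725 -0.3214  0.0038]
pad 0.06937656540777672 [ 0.4807 -0.321 ]
```

move_arm(jaw=[0.85,0.85,0.85,1,1], offset=[[0,0,-0.01],[0,0,0],[0,0,0],[0,0,0],[0,0,0]], roll=[0,0,0,0,0], grip_force=15)

```text
t: 33.58
eef_pos: [0.4936, -0.319, 0.022]
ee_rot: [-1.57, -0.0, 1.662]
force: [-0.3, -0.4, -1.0]
width: 0.0098
```

move_arm(jaw=[1,1,1,1], offset=[[0,-0.006,0],[0,-0.004,0],[-0.001,0,0.013],[0,0,0]], roll=[0,0,0,0])

```text
t: 34.08
eef_pos: [0.4794, -0.3213, 0.0321]
ee_rot: [-1.57, -0.001, 1.662]
force: [-0.3, -0.1, -1.3]
width: 0.0096
```

```bash
python3 look.py i1;python3 - <<'E'
from h import *
f=load('i1');im=f['pixels'];cv2.imwrite('pics/i1z.png',cv2.resize(im[140:305,200:365],None,fx=3.6,fy=3.6,interpolation=cv2.INTER_CUBIC))
E
```

```text
[ 0.4794 -0.3213  0.0321] [-1.5701 -0.0005  1.6617] 0.009577423674987111 [-0.2518  0.3978 -0.4357 -0.0004 -0.738  -1.2278]
```

View pics/i1z.png

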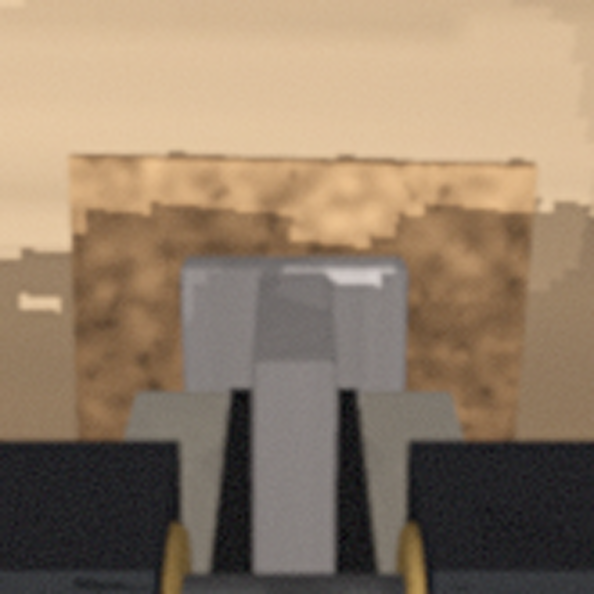

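Bracket is held upright and off the pad. Now lower and release, then verify.

move_arm(jaw=[1,1,1,1], offset=[[0,0.006,0],[0,0.004,0],[0,0,0],[0,0,0]], roll=[0,0,0,0])

```text
t: 34.62
eef_pos: [0.4809, -0.3212, 0.0218]
ee_rot: [-1.57, -0.0, 1.663]
force: [0.3, -0.5, -0.8]
width: 0.0099
```

move_arm(jaw=[0.8,0.8,0.8,0.8,0.8], offset=[[0,0,0],[0,0,0],[0,-0.03,0],[0,-0.05,0],[0,-0.05,0.02]], roll=[0,0,0,0,0])

```text
t: 35.25
eef_pos: [0.4615, -0.3231, 0.1534]
ee_rot: [-1.571, 0.0, 1.663]
force: [1.8, -0.1, -0.3]
width: 0.0176
```

move_arm(jaw=[0.8,0.8], offset=[[0,-0.02,-0.03],[0,0,0]], roll=[0,0])

```text
t: 35.5
eef_pos: [0.4932, -0.3208, 0.1745]
ee_rot: [-1.575, 0.002, 1.663]
force: [-0.5, -0.3, 0.1]
width: 0.0176
```

```bash
python3 look.py i2 bracket board;python3 - <<'E'
from h import *
f=load('i2');im=f['pixels'];cv2.imwrite('pics/i2z.png',cv2.resize(im[60:300,160:400],None,fx=2.5,fy=2.5,interpolation=cv2.INTER_CUBIC))
E
```

```text
[ 0.4932 -0.3208  0.1745] [-1.5753  0.0021  1.6633] 0.017598812258336094 [-0.2442  0.2537 -0.2622  0.0005 -1.0499 -1.2343]
bracket [([0.4816, -0.3215, 0.0034], 0.95)]
board []
```

View pics/i2z.png

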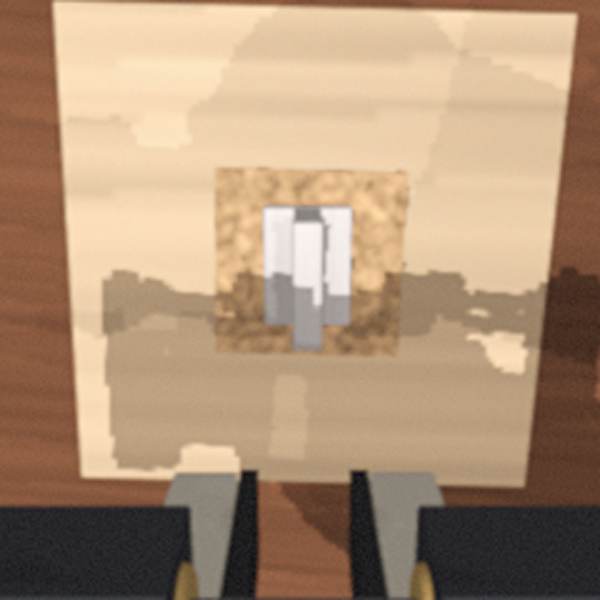

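```bash
python3 go.py 0.53 0.0166 0.16
```

```text
t 35.65 [ 0.49   -0.32    0.1712] [-1.5694 -0.0009  1.6624] w 0.01766008128027593 F [-1.0637  0.1449 -0.7697]
tool shift [ 0.3316  0.0114 -0.0706]
```

move_arm(jaw=[1,1,1,1,1], offset=[[0.047,0,-0.01],[0.047,0,-0.01],[0.047,0,-0.01],[0.048,0,-0.01],[0.048,0,-0.01]], roll=[0,0,0,0,0])

```text
t: 36.28
eef_pos: [0.5179, -0.0786, 0.1711]
ee_rot: [-1.569, 0.0, 1.662]
force: [0.4, 0.1, -0.5]
width: 0.0006
```

move_arm(jaw=[1,1,1,1,1], offset=[[0.047,0.01,-0.01],[0.047,0,-0.01],[0,0.03,0],[0,0,0],[0,0,0]], roll=[0,0,0,0,0])

```text
t: 36.9
eef_pos: [0.5301, 0.015, 0.1323]
ee_rot: [-1.57, 0.001, 1.662]
force: [0.3, -0.3, 0.7]
width: 0.0006
```

```bash
python3 go.py 0.53 0.0166 0.05; python3 look.py j1
```

```text
t 36.9 [0.5301 0.015  0.1323] [-1.57    0.0006  1.6623] w 0.0005980178633552608 F [ 0.2782 -0.2807  0.721 ]
tool shift [ 0.0016  0.0823 -0.0001]
[0.5301 0.015  0.1323] [-1.57    0.0006  1.6623] 0.0005980178633552608 [ 0.3987  0.2062 -0.4351  0.0004 -0.9304 -1.8783]
```

View pics/j1.png

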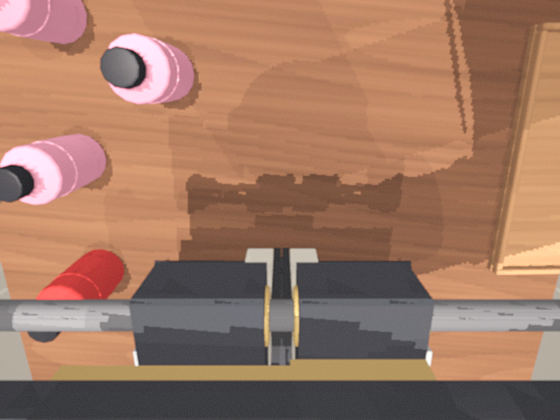

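Down in front of the tab, then push.

move_arm(jaw=[1,1,1], offset=[[0.002,0.042,0],[0,0.04,0],[0,0,0]], roll=[0,0,0])

```text
t: 37.33
eef_pos: [0.5285, 0.0164, 0.0487]
ee_rot: [-1.566, 0.001, 1.661]
force: [0.5, -0.6, 0.3]
width: 0.0009
```

move_arm(jaw=[1,1,1,1,1], offset=[[0,0,-0.01],[0,0,-0.01],[0,0,-0.01],[0,0,-0.01],[0,0,0]], roll=[0,0,0,0,0])

```text
t: 37.95
eef_pos: [0.5716, 0.0215, 0.0516]
ee_rot: [-1.573, -0.0, 1.662]
force: [0.2, 0.6, -0.6]
width: 0.0005
```

Run:
```python
from h import *
f=arm.grab_frame('side');crop(f,170,130,380,330,3,'pics/j2_side.png')
f=arm.grab_frame('scene');crop(f,190,130,370,290,4,'pics/j2_scene.png')
```

```text
(no output)
```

View pics/j2_side.png

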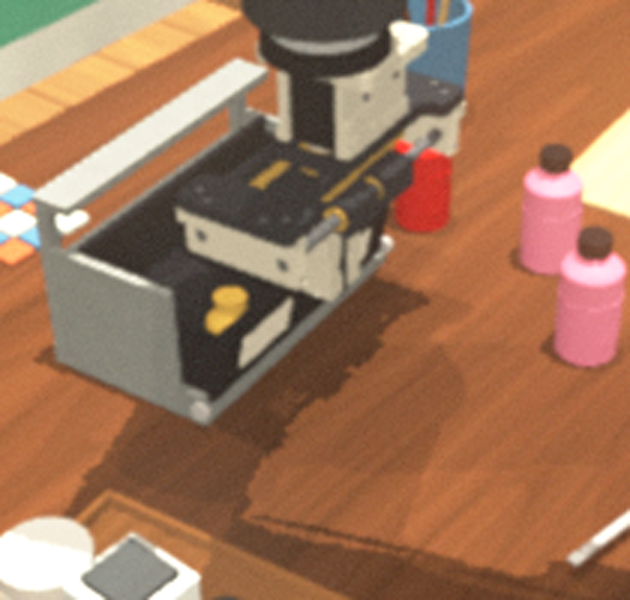

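View pics/j2_scene.png

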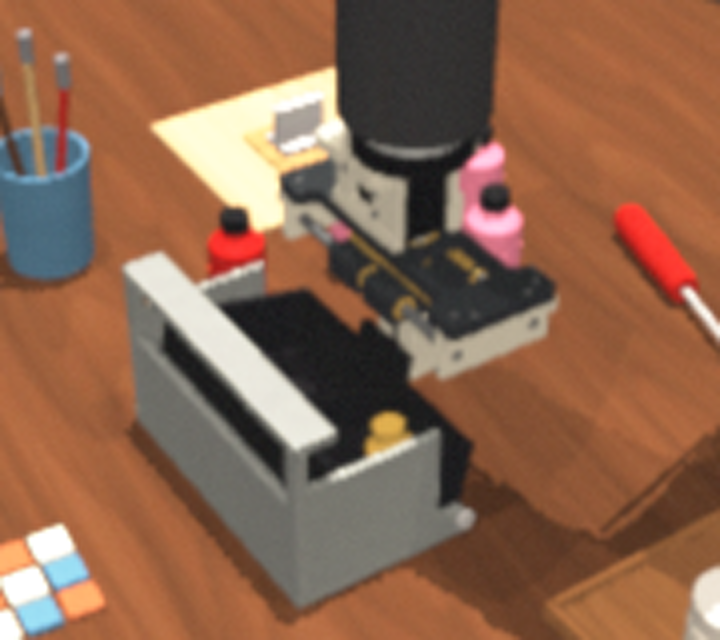

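move_arm(jaw=[1,1,1,1], offset=[[0,0,-0.006],[0,0,-0.006],[0,0,-0.004],[0,0,0]], roll=[0,0,0,0])

```text
t: 38.55
eef_pos: [0.5858, 0.0227, 0.0499]
ee_rot: [-1.57, 0.0, 1.662]
force: [-3.0, -1.2, 1.2]
width: 0.0008
```

move_arm(jaw=[1,1,1,1], offset=[[0,0,-0.003],[0,0,-0.003],[0,0,0],[0,0,0]], roll=[0,0,0,0])

```text
t: 39.05
eef_pos: [0.5857, 0.0222, 0.0489]
ee_rot: [-1.56, 0.001, 1.661]
force: [-22.1, 1.8, 11.6]
width: 0.0008
```

move_arm(jaw=[1,1,1,1,1], offset=[[0,0,0.02],[0,-0.05,0.01],[0,-0.06,-0.02],[0,-0.05,-0.02],[0,0,0]], roll=[0,0,0,0,0])

```text
t: 39.67
eef_pos: [0.606, 0.0251, 0.2146]
ee_rot: [-1.581, -0.001, 1.663]
force: [-0.3, 0.8, -0.3]
width: 0.0006
```

```bash
python3 look.py k1 bin_tab knob
python3 - <<'E'
from h import *
f=arm.grab_frame('side');crop(f,170,130,380,330,3,'pics/k1_side.png')
print([x for x in arm.landmark_of(f,'bin_tab')])
f=arm.grab_frame('scene');crop(f,190,130,370,290,4,'pics/k1_scene.png')
print([x for x in arm.landmark_of(f,'bin_tab')])
E
```

```text
[0.606  0.0251 0.2146] [-1.5814 -0.0012  1.6632] 0.0005565376551692366 [ 0.3642  0.2486 -0.1727  0.0018 -1.139  -1.8433]
bin_tab [([0.6035, 0.0262, 0.0675], 0.77)]
knob [([0.6202, 0.0702, 0.0494], 0.89)]
[{'position': [0.6048, 0.0241, 0.068], 'p': 0.82}]
[{'position': [0.6012, 0.0194, 0.0727], 'p': 0.89}, {'position': [0.4722, 0.2936, 0.0053], 'p': 0.43}]
```

View pics/k1.png

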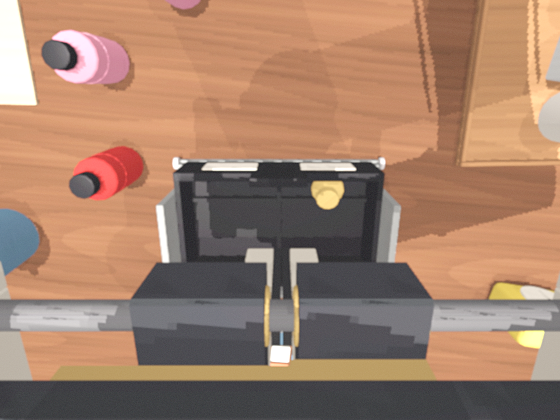

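View pics/k1_side.png

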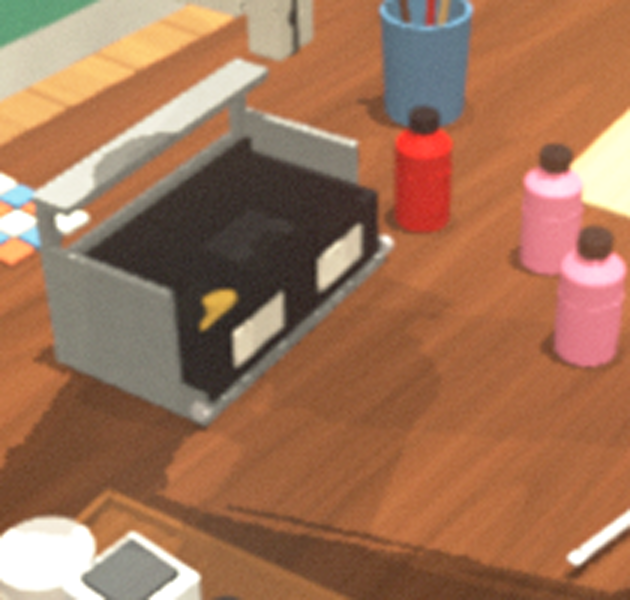

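View pics/k1_scene.png

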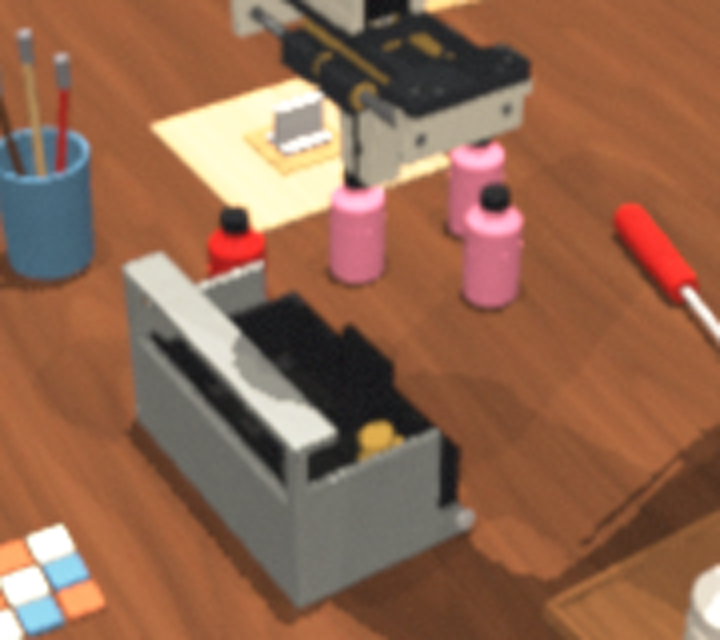

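Run:
```python
import cv2,numpy as np
from h import *
a=cv2.imread('pics/a_side.png');b=arm.grab_frame('side')['pixels']
r=(slice(195,245),slice(262,300))
def lab(im):
    g=cv2.cvtColor(im,cv2.COLOR_BGR2GRAY)[205:260,235:300];n,l,s,c=cv2.connectedComponentsWithStats((g>120).astype(np.uint8))
    return [(s[i].tolist(),np.round(c[i],2).tolist()) for i in range(1,n) if s[i][4]>40]
print(lab(a));print(lab(b))
a2=cv2.imread('pics/b_side.png');cv2.imwrite('pics/cmp.png',np.hstack([cv2.resize(a[160:270,190:310],None,fx=3,fy=3),cv2.resize(b[160:270,190:310],None,fx=3,fy=3)]))
```

```text
[([8, 0, 24, 12, 202], [18.81, 4.71]), ([12, 0, 53, 55, 1437], [48.02, 33.58]), ([12, 22, 18, 25, 221], [20.84, 34.14])]
[([41, 0, 15, 22, 180], [47.87, 10.28]), ([40, 1, 25, 30, 97], [55.59, 14.65]), ([2, 22, 12, 13, 81], [6.88, 26.41]), ([12, 23, 18, 24, 211], [20.64, 34.44])]
```

View pics/cmp.png

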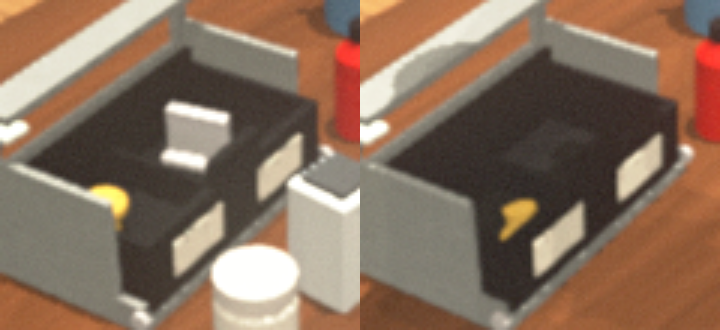

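move_arm(jaw=[0.6,0.38], offset=[[0,0,0],[0,0,0]], roll=[0.136,0])

```text
t: 40.33
eef_pos: [0.6014, 0.0242, 0.209]
ee_rot: [-1.57, 0.0, 1.527]
force: [-0.6, 0.2, 0.9]
width: 0.0155
```

```bash
python3 go.py 0.4181 0.289 0.15
```

```text
t 40.33 [0.6014 0.0242 0.209 ] [-1.5702  0.0003  1.5274] w 0.01548597979110698 F [-0.632   0.1828  0.8649]
tool shift [0.2566 0.059  0.1946]
```

move_arm(jaw=[0.38,0.38,0.38,0.38,0.38], offset=[[0.037,0,0.028],[0.037,0,0.028],[0.037,0,0.028],[0.037,0,0.028],[0.037,0,0.028]], roll=[0,0,0,0,0])

```text
t: 40.95
eef_pos: [0.4689, 0.2163, 0.2094]
ee_rot: [-1.571, -0.0, 1.53]
force: [0.9, 0.2, 0.3]
width: 0.0539
```

move_arm(jaw=[0.38,0.38,0.38,0.38,0.38], offset=[[0.036,0,0.028],[0.036,0,0.027],[0,0.03,0],[0,0.029,0],[0,0,0]], roll=[0,0,0,0,0])

```text
t: 41.58
eef_pos: [0.417, 0.2885, 0.1486]
ee_rot: [-1.568, 0.004, 1.529]
force: [1.1, 0.5, 0.5]
width: 0.0545
```

```bash
python3 go.py 0.4175 0.2885 0.036; python3 look.py l1
```

```text
t 41.58 [0.417  0.2885 0.1486] [-1.5683  0.0036  1.5293] w 0.054534579736265326 F [1.0838 0.4848 0.5045]
tool shift [ 0.0005  0.1126 -0.0008]
[0.417  0.2885 0.1486] [-1.5683  0.0036  1.5293] 0.054534579736265326 [ 0.9928  0.1533 -0.4594 -0.0004 -0.9625 -2.6049]
```

View pics/l1.png

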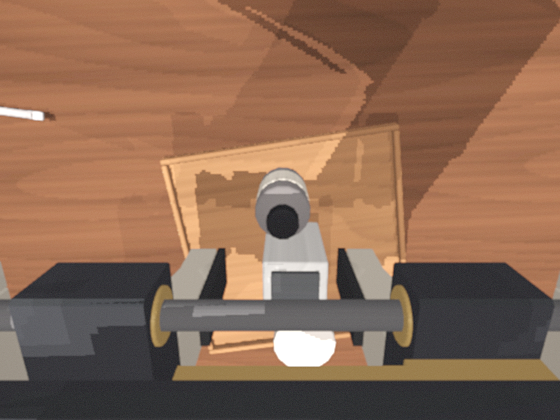

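move_arm(jaw=[0.38,0.38,0.38,0.38,0.38], offset=[[0,0.045,0],[0,0.045,0],[0,0.021,0],[0,0,0],[0,0,0]], roll=[0,0,0,0,0])

```text
t: 42.25
eef_pos: [0.4191, 0.2906, 0.0411]
ee_rot: [-1.572, -0.002, 1.527]
force: [-0.5, -0.1, 0.3]
width: 0.0542
```

move_arm(jaw=[0.7,0.7,0.7,0.7], offset=[[0,0,0],[0,0,0],[0,0,0],[0,0,0]], roll=[0,0,0,0], grip_force=20)

```text
t: 42.75
eef_pos: [0.4185, 0.29, 0.0404]
ee_rot: [-1.572, -0.001, 1.527]
force: [-1.1, -0.5, 7.5]
width: 0.0395
```

move_arm(jaw=[0.7,0.7,0.7], offset=[[0,-0.03,0],[0,-0.05,0],[0,-0.045,0]], roll=[0,0,0])

```text
t: 43.12
eef_pos: [0.4178, 0.2894, 0.1659]
ee_rot: [-1.57, 0.0, 1.527]
force: [1.3, 1.2, -1.6]
width: 0.0395
```

```bash
python3 go.py 0.5305 -0.0742 0.14
```

```text
t 43.12 [0.4178 0.2894 0.1659] [-1.5705  0.0001  1.5266] w 0.03951353874957647 F [ 1.3133  1.1993 -1.6336]
tool shift [-0.3582  0.0259 -0.1287]
```

move_arm(jaw=[0.7,0.7,0.7,0.7,0.7], offset=[[-0.045,0,-0.016],[-0.045,0,-0.016],[-0.045,0,-0.016],[-0.045,0,-0.016],[-0.045,0,-0.016]], roll=[0,0,0,0,0])

```text
t: 43.75
eef_pos: [0.488, 0.0598, 0.1645]
ee_rot: [-1.571, -0.0, 1.527]
force: [1.1, 0.8, -2.0]
width: 0.0393
```

move_arm(jaw=[0.7,0.7,0.7,0.7,0.7], offset=[[-0.045,0,-0.016],[-0.045,0,-0.016],[-0.043,0,-0.016],[0,0.025,0],[0,0,0]], roll=[0,0,0,0,0])

```text
t: 44.38
eef_pos: [0.5283, -0.0744, 0.1376]
ee_rot: [-1.566, 0.0, 1.525]
force: [-0.3, 0.9, -1.4]
width: 0.0394
```

```bash
python3 go.py 0.5305 -0.0742 0.0355
```

```text
t 44.38 [ 0.5283 -0.0744  0.1376] [-1.5663  0.0005  1.5248] w 0.0394404641528641 F [-0.2901  0.8999 -1.3916]
tool shift [ 0.0004  0.1021 -0.0027]
```

move_arm(jaw=[0.7,0.7,0.7,0.7], offset=[[0,0.045,-0.001],[0,0.045,0],[0,0,0],[0,0,0]], roll=[0,0,0,0])

```text
t: 44.88
eef_pos: [0.5324, -0.0732, 0.0513]
ee_rot: [-1.573, 0.0, 1.528]
force: [0.4, -0.5, -1.8]
width: 0.0393
```

```bash
python3 go.py 0.5305 -0.0742 0.0355
```

```text
t 44.88 [ 0.5324 -0.0732  0.0513] [-1.5725  0.0001  1.5281] w 0.03929314700830721 F [ 0.3609 -0.5087 -1.848 ]
tool shift [-0.001   0.0158  0.0019]
```

move_arm(jaw=[0.7,0.7,0.7,0.7], offset=[[-0.001,0.01,0.002],[0,0.003,0],[0,0,0],[0,0,0]], roll=[0,0,0,0])

```text
t: 45.38
eef_pos: [0.5293, -0.0747, 0.0367]
ee_rot: [-1.571, -0.0, 1.527]
force: [0.7, -0.3, -1.7]
width: 0.0394
```

```bash
python3 go.py 0.5305 -0.0742 0.0355
```

```text
t 45.38 [ 0.5293 -0.0747  0.0367] [-1.5712 -0.0001  1.5266] w 0.0394243472374583 F [ 0.737  -0.3361 -1.7024]
tool shift [ 0.0005  0.0012 -0.0012]
```

move_arm(jaw=[0.7,0.7,0.7], offset=[[0,0.002,-0.001],[0,0,0],[0,0,0]], roll=[0,0,0])

```text
t: 45.75
eef_pos: [0.5304, -0.0748, 0.0353]
ee_rot: [-1.571, 0.0, 1.527]
force: [-2.6, 0.1, 6.9]
width: 0.0393
```

move_arm(jaw=[0.38,0.38,0.38,0.38,0.38], offset=[[0,0,0],[0,0,0],[0,-0.03,0],[0,-0.05,0],[0,-0.05,0]], roll=[0,0,0,0,0])

```text
t: 46.38
eef_pos: [0.5299, -0.0748, 0.1656]
ee_rot: [-1.57, 0.0, 1.527]
force: [0.3, 0.4, 0.9]
width: 0.0542
```

```bash
python3 go.py 0.4733 0.2955 0.15; python3 look.py m1 bottle
```

```text
t 46.38 [ 0.5299 -0.0748  0.1656] [-1.57    0.0003  1.5267] w 0.054236053599602395 F [0.2548 0.3699 0.9468]
tool shift [0.3674 0.0156 0.0729]
[ 0.5299 -0.0748  0.1656] [-1.57    0.0003  1.5267] 0.054236053599602395 [ 0.2264  0.1798 -0.3822  0.0001 -1.0096 -1.8414]
bottle [([0.4456, -0.0808, 0.004], 0.66), ([0.529, -0.0781, -0.0012], 0.64), ([0.5175, -0.1514, -0.0034], 0.64), ([0.6149, -0.143, -0.0008], 0.63), ([0.4104, -0.1603, 0.0005], 0.6)]
```

View pics/m1.png

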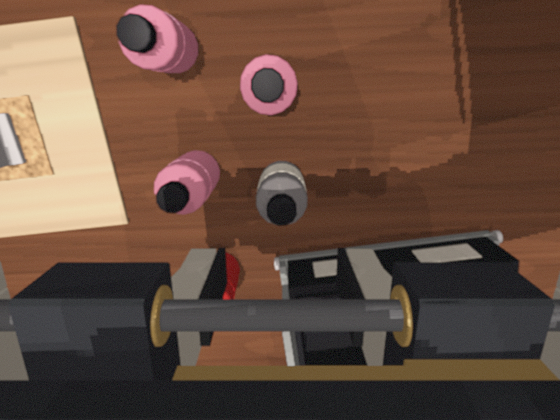

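move_arm(jaw=[0.38,0.25,0.25,0.25,0.25], offset=[[0.046,0,0.009],[0.046,0,0.009],[0.046,0,0.009],[0.046,0,0.009],[0.046,0,0.009]], roll=[0,0,0,0,0])

```text
t: 47.1
eef_pos: [0.4949, 0.1585, 0.1641]
ee_rot: [-1.571, -0.0, 1.527]
force: [0.6, 0.3, -0.2]
width: 0.0656
```

move_arm(jaw=[0.25,0.25,0.25,0.25,0.25], offset=[[0.046,0,0.009],[0.046,0,0.009],[0.045,0,0.009],[0,0.02,0],[0,0,0]], roll=[0,0,0,0,0])

```text
t: 47.72
eef_pos: [0.4733, 0.2947, 0.1426]
ee_rot: [-1.568, 0.003, 1.527]
force: [-0.2, -0.4, -0.1]
width: 0.0656
```

```bash
python3 go.py 0.4728 0.2953 0.038; python3 look.py m2
```

```text
t 47.73 [0.4733 0.2947 0.1426] [-1.5683  0.0027  1.5272] w 0.06564964460782959 F [-0.169  -0.4074 -0.0807]
tool shift [0.0009 0.1046 0.0002]
[0.4733 0.2947 0.1426] [-1.5683  0.0027  1.5272] 0.06564964460782959 [ 0.9078  0.2397 -0.3621 -0.0005 -0.9726 -2.5219]
```

View pics/m2.png

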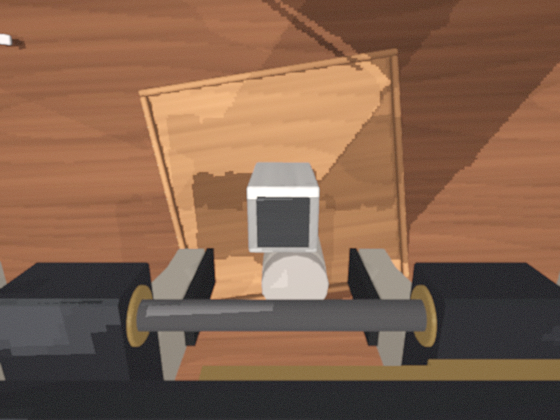

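move_arm(jaw=[0.25,0.25,0.25,0.25,0.25], offset=[[0.001,0.045,0],[0,0.045,0],[0,0.015,0],[0,0,0],[0,0,0]], roll=[0,0,0,0,0])

```text
t: 48.4
eef_pos: [0.4755, 0.2969, 0.0412]
ee_rot: [-1.573, -0.002, 1.527]
force: [-0.5, 0.6, 1.0]
width: 0.0656
```

move_arm(jaw=[0.6,0.6,0.6,0.6], offset=[[0,0,0],[0,0,0],[0,0,0],[0,0,0]], roll=[0,0,0,0], grip_force=20)

```text
t: 48.9
eef_pos: [0.4746, 0.2963, 0.0401]
ee_rot: [-1.571, -0.0, 1.527]
force: [-1.0, -1.3, 7.0]
width: 0.0462
```

move_arm(jaw=[0.6,0.6,0.6], offset=[[0,-0.03,0],[0,-0.05,0],[0,-0.045,0]], roll=[0,0,0])

```text
t: 49.28
eef_pos: [0.474, 0.2958, 0.1654]
ee_rot: [-1.57, 0.001, 1.526]
force: [2.1, 1.5, -2.7]
width: 0.0461
```

```bash
python3 go.py 0.5275 0.0133 0.14
```

```text
t 49.27 [0.474  0.2958 0.1654] [-1.57    0.0007  1.5265] w 0.04612331927198071 F [ 2.1308  1.4578 -2.7444]
tool shift [-0.2798  0.0255 -0.066 ]
```

move_arm(jaw=[0.6,0.6,0.6,0.6,0.6], offset=[[-0.047,0,-0.011],[-0.047,0,-0.011],[-0.047,0,-0.011],[-0.047,0,-0.011],[-0.046,0,-0.011]], roll=[0,0,0,0,0])

```text
t: 49.9
eef_pos: [0.5186, 0.0584, 0.164]
ee_rot: [-1.57, -0.0, 1.527]
force: [0.8, 0.7, -2.9]
width: 0.0456
```

move_arm(jaw=[0.6,0.6,0.6,0.6], offset=[[-0.046,0,-0.011],[0,0.025,0],[0,0,0],[0,0,0]], roll=[0,0,0,0])

```text
t: 50.4
eef_pos: [0.5281, 0.0138, 0.1398]
ee_rot: [-1.571, 0.0, 1.527]
force: [0.1, -0.1, -2.6]
width: 0.0458
```

```bash
python3 go.py 0.5275 0.0133 0.0352; python3 look.py m3
```

```text
t 50.4 [0.5281 0.0138 0.1398] [-1.5707  0.0003  1.5273] w 0.04575772149563363 F [ 0.1058 -0.0666 -2.5771]
tool shift [-0.0005  0.1046  0.0006]
[0.5281 0.0138 0.1398] [-1.5707  0.0003  1.5273] 0.04575772149563363 [ 0.3978  0.1946 -0.4304  0.0002 -0.946  -2.0122]
```

View pics/m3.png

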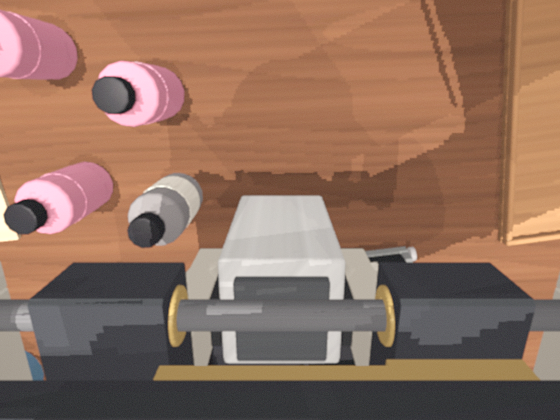

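move_arm(jaw=[0.6,0.6,0.6,0.6], offset=[[-0.001,0.045,0.001],[0,0.045,0],[0,0,0],[0,0,0]], roll=[0,0,0,0])

```text
t: 50.95
eef_pos: [0.5284, 0.0133, 0.0512]
ee_rot: [-1.573, -0.0, 1.528]
force: [-0.1, -0.6, -2.2]
width: 0.046
```

```bash
python3 go.py 0.5275 0.0133 0.0352
```

```text
t 50.95 [0.5284 0.0133 0.0512] [-1.5728 -0.0003  1.528 ] w 0.04601822806420233 F [-0.0741 -0.5591 -2.2145]
tool shift [-0.      0.016   0.0009]
```

move_arm(jaw=[0.6,0.6,0.6,0.6], offset=[[0,0.01,0],[0,0.004,0],[0,0,0],[0,0,0]], roll=[0,0,0,0])

```text
t: 51.45
eef_pos: [0.5271, 0.0125, 0.0357]
ee_rot: [-1.571, -0.0, 1.527]
force: [0.8, -0.6, -2.9]
width: 0.0459
```

```bash
python3 go.py 0.5275 0.0133 0.0352
```

```text
t 51.45 [0.5271 0.0125 0.0357] [-1.5711 -0.      1.5267] w 0.04592189578490717 F [ 0.7987 -0.5641 -2.8915]
tool shift [ 0.0008  0.0005 -0.0003]
```

move_arm(jaw=[0.6,0.6,0.6], offset=[[0,0.002,0],[0,0,0],[0,0,0]], roll=[0,0,0])

```text
t: 51.82
eef_pos: [0.5276, 0.0125, 0.035]
ee_rot: [-1.572, -0.0, 1.527]
force: [-4.7, 0.3, 11.4]
width: 0.0458
```

move_arm(jaw=[0.25,0.25,0.25,0.25,0.25], offset=[[0,0,0],[0,0,0],[0,-0.03,0],[0,-0.05,0],[0,-0.05,0]], roll=[0,0,0,0,0])

```text
t: 52.45
eef_pos: [0.5267, 0.0124, 0.1646]
ee_rot: [-1.57, 0.001, 1.527]
force: [1.3, -0.4, 0.0]
width: 0.0655
```

```bash
python3 go.py 0.5294 0.3017 0.15; python3 look.py m4 tin
```

```text
t 52.45 [0.5267 0.0124 0.1646] [-1.57    0.0005  1.5266] w 0.06547488334485144 F [ 1.253  -0.4337  0.0031]
tool shift [0.2892 0.0145 0.0101]
[0.5267 0.0124 0.1646] [-1.57    0.0005  1.5266] 0.06547488334485144 [ 0.3962  0.1674 -0.4006  0.0001 -1.0038 -2.0112]
tin []
```

View pics/m4.png

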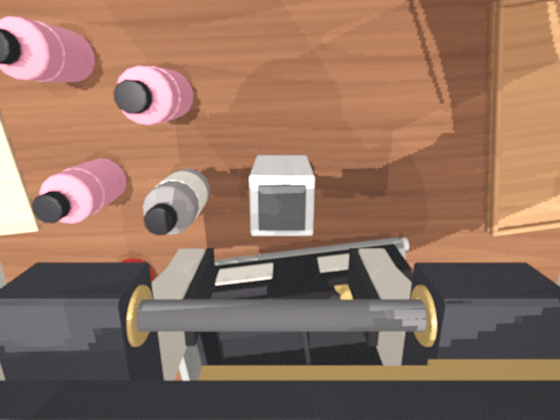

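Now the jar.

move_arm(jaw=[0.25,0.25,0.25,0.25,0.25], offset=[[0.048,0,0.002],[0.048,0,0.002],[0.048,0,0.002],[0.048,0,0.002],[0.048,0,0.002]], roll=[0,0,0,0,0])

```text
t: 53.18
eef_pos: [0.5274, 0.2543, 0.163]
ee_rot: [-1.571, 0.0, 1.527]
force: [0.9, -0.4, -0.3]
width: 0.0657
```

move_arm(jaw=[0.25,0.25,0.25,0.25], offset=[[0.049,0,0],[0,0.02,0],[0,0,0],[0,0,0]], roll=[0,0,0,0])

```text
t: 53.68
eef_pos: [0.5299, 0.3013, 0.1436]
ee_rot: [-1.571, 0.0, 1.526]
force: [0.7, -0.6, 0.6]
width: 0.066
```

```bash
python3 go.py 0.5294 0.3017 0.039; python3 look.py n1 jar
```

```text
t 53.67 [0.5299 0.3013 0.1436] [-1.5708  0.0004  1.5263] w 0.06596338660445944 F [ 0.6782 -0.5532  0.5811]
tool shift [0.0005 0.1046 0.0005]
[0.5299 0.3013 0.1436] [-1.5708  0.0004  1.5263] 0.06596338660445944 [ 0.8372  0.3169 -0.2496  0.0003 -1.0045 -2.4527]
jar [([0.5259, 0.3015, 0.0059], 0.88)]
```

View pics/n1.png

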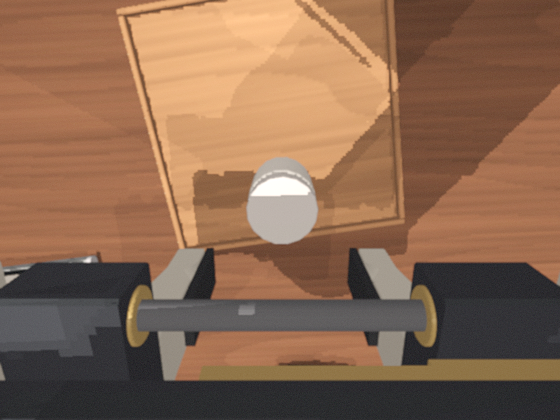

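move_arm(jaw=[0.25,0.25,0.25,0.25,0.25], offset=[[0,0.045,0],[0,0.045,0],[0,0.014,0],[0,0,0],[0,0,0]], roll=[0,0,0,0,0])

```text
t: 54.4
eef_pos: [0.5309, 0.3025, 0.0414]
ee_rot: [-1.573, -0.002, 1.527]
force: [0.5, 0.3, 0.5]
width: 0.0656
```

move_arm(jaw=[0.6,0.6,0.6,0.6], offset=[[0,0,0],[0,0,0],[0,0,0],[0,0,0]], roll=[0,0,0,0], grip_force=20)

```text
t: 54.9
eef_pos: [0.5301, 0.3021, 0.0404]
ee_rot: [-1.572, -0.001, 1.527]
force: [-1.4, -0.4, 6.3]
width: 0.0493
```

move_arm(jaw=[0.6,0.6,0.6], offset=[[0,-0.03,0],[0,-0.05,0],[0,-0.045,0]], roll=[0,0,0])

```text
t: 55.28
eef_pos: [0.5294, 0.3015, 0.1656]
ee_rot: [-1.57, 0.0, 1.527]
force: [0.9, 0.6, -2.2]
width: 0.0496
```

```bash
python3 go.py 0.5211 0.1047 0.14
```

```text
t 55.27 [0.5294 0.3015 0.1656] [-1.5703  0.0004  1.5265] w 0.04961418104367498 F [ 0.8882  0.5642 -2.2297]
tool shift [-0.1969  0.0257 -0.0004]
```

move_arm(jaw=[0.6,0.6,0.6,0.6,0.6], offset=[[-0.049,0,0],[-0.049,0,0],[-0.049,0,0],[-0.05,0,0],[0,0.025,0]], roll=[0,0,0,0,0])

```text
t: 55.9
eef_pos: [0.5214, 0.1025, 0.1408]
ee_rot: [-1.574, -0.002, 1.524]
force: [0.7, -0.2, -2.3]
width: 0.0493
```

move_arm(jaw=[0.6,0.6,0.6,0.6], offset=[[0,0.045,0],[0,0.04,0],[0,0,0],[0,0,0]], roll=[0,0,0,0])

```text
t: 56.4
eef_pos: [0.5218, 0.1053, 0.0556]
ee_rot: [-1.572, -0.0, 1.527]
force: [-0.0, 0.6, -0.6]
width: 0.0493
```

```bash
python3 go.py 0.5212 0.104 0.0354
```

```text
t 56.4 [0.5218 0.1053 0.0556] [-1.5718 -0.0002  1.5272] w 0.04930015793248246 F [-0.0324  0.6308 -0.6271]
tool shift [-0.0013  0.0202  0.0006]
```

move_arm(jaw=[0.6,0.6,0.6,0.6,0.6], offset=[[-0.001,0.01,0],[0,0.006,0],[0,0.002,0],[0,0,0],[0,0,0]], roll=[0,0,0,0,0])

```text
t: 57.02
eef_pos: [0.5211, 0.104, 0.0366]
ee_rot: [-1.571, -0.0, 1.527]
force: [-0.7, -0.4, -1.4]
width: 0.0488
```

```bash
python3 go.py 0.5212 0.104 0.0354
```

```text
t 57.02 [0.5211 0.104  0.0366] [-1.5711 -0.0001  1.5266] w 0.04883913977553674 F [-0.6996 -0.3541 -1.42  ]
tool shift [ 0.      0.0012 -0.    ]
```

move_arm(jaw=[0.6,0.6,0.6], offset=[[0,0.002,0],[0,0,0],[0,0,0]], roll=[0,0,0])

```text
t: 57.4
eef_pos: [0.5213, 0.104, 0.0353]
ee_rot: [-1.572, -0.0, 1.527]
force: [-3.4, -0.0, 6.4]
width: 0.0487
```

move_arm(jaw=[0.25,0.25,0.25,0.25,0.25], offset=[[0,0,0],[0,0,0],[0,-0.03,0],[0,-0.05,0],[0,-0.05,0]], roll=[0,0,0,0,0])

```text
t: 58.02
eef_pos: [0.5208, 0.1037, 0.1656]
ee_rot: [-1.57, 0.001, 1.527]
force: [1.7, -1.3, 0.0]
width: 0.0657
```

move_arm(jaw=[0,0,0,0], offset=[[-0.05,-0.05,0],[-0.05,-0.05,0],[0,0,0],[0,0,0]], roll=[0,0,0,0])

```text
t: 58.52
eef_pos: [0.5168, 0.0154, 0.2525]
ee_rot: [-1.571, -0.0, 1.526]
force: [-0.9, -0.0, -0.0]
width: 0.0874
```

```bash
python3 look.py o1 jar tin bottle bracket mug;python3 - <<'E'
from h import *
np.set_printoptions(precision=4,suppress=True)
for n in ('scene','side'):
    a=cv2.imread(f'pics/a_{n}.png');f=arm.grab_frame(n);b=f['pixels'];cv2.imwrite(f'pics/z_{n}.png',b)
    r=(190,150,350,290) if n=='scene' else (180,150,380,300)
    k=2.4 if n=='scene' else 2
    cv2.imwrite(f'pics/zc_{n}.png',np.hstack([cv2.resize(i[r[1]:r[3],r[0]:r[2]],None,fx=k,fy=k,interpolation=cv2.INTER_CUBIC) for i in(a,b)]))
    for t in ['jar','tin','bottle','bracket','mug','bin_tab']:
        print(n,t,[(np.round(x['position'],4).tolist(),round(x['p'],2)) for x in arm.landmark_of(f,t)])
E
```

```text
[0.5168 0.0154 0.2525] [-1.5707 -0.0005  1.5255] 0.08738517545760904 [ 0.4094  0.0799 -0.2904 -0.0005 -1.2003 -2.0253]
jar [([0.5147, 0.1034, 0.0008], 0.58)]
tin [([0.5256, 0.0129, 0.0016], 0.83)]
bottle [([0.4459, -0.0834, 0.0011], 0.91), ([0.4125, -0.1587, 0.0008], 0.86), ([0.518, -0.1479, -0.0029], 0.85), ([0.6173, -0.1385, 0.0015], 0.78), ([0.5279, -0.0737, -0.0011], 0.74)]
bracket []
mug []
scene jar [([0.4851, -0.3194, 0.0001], 0.73), ([0.4807, -0.3243, 0.0057], 0.6), ([0.5196, 0.1044, 0.001], 0.57)]
scene tin []
scene bottle [([0.4471, -0.0776, 0.0006], 0.8), ([0.5132, -0.1469, 0.0039], 0.78), ([0.408, -0.1611, 0.0011], 0.76), ([0.533, -0.0782, 0.0002], 0.73), ([0.6135, -0.141, -0.003], 0.51)]
scene bracket [([0.4819, -0.3244, 0.0054], 0.44)]
scene mug [([0.711, -0.2733, -0.0016], 0.71)]
scene bin_tab [([0.6034, 0.0197, 0.074], 0.63)]
side jar [([0.5181, 0.1059, 0.0023], 0.64)]
side tin [([0.5239, 0.0167, 0.0005], 0.71)]
side bottle [([0.4425, -0.0786, 0.0008], 0.97), ([0.5318, -0.0754, -0.0019], 0.79), ([0.6136, -0.138, -0.0006], 0.78), ([0.4137, -0.1576, -0.0], 0.69), ([0.5162, -0.1529, 0.0055], 0.56)]
side bracket [([0.4802, -0.3206, 0.0055], 0.94), ([0.5201, 0.0138, -0.0009], 0.71)]
side mug [([0.7124, -0.2701, 0.0038], 0.57)]
side bin_tab [([0.6002, 0.0259, 0.0708], 0.88), ([0.5177, 0.099, 0.0061], 0.68), ([0.7127, -0.2729, 0.001], 0.22)]
```

View pics/o1.png

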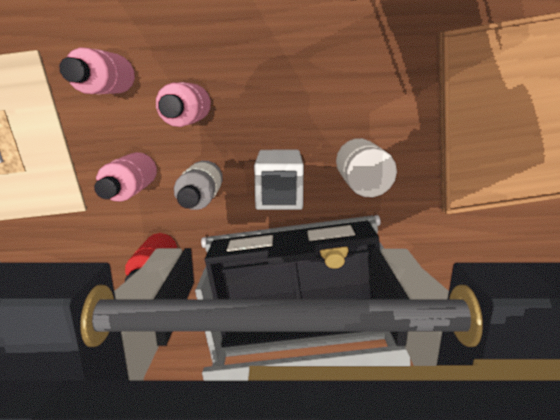

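View pics/zc_side.png

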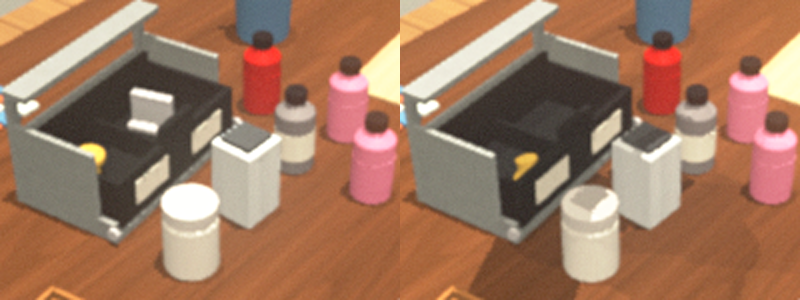

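View pics/zc_scene.png

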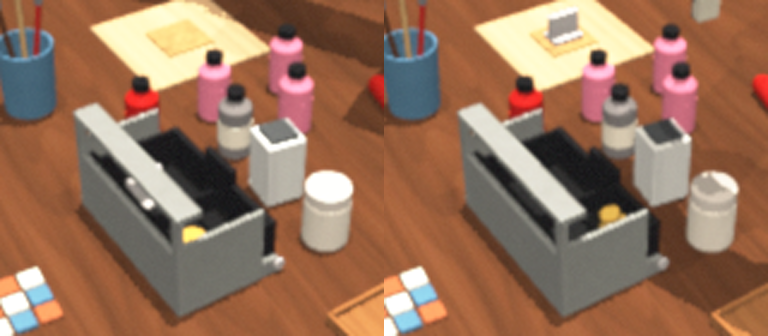

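Run:
```python
import cv2,numpy as np
def edge(i): 
    g=cv2.GaussianBlur(cv2.cvtColor(i,cv2.COLOR_BGR2GRAY),(3,3),0).astype(np.float32);return g
boxes={'side':{'labelR':(274,205,292,228),'labelL':(246,226,268,252),'rackL':(186,215,236,262),'jar':(258,240,294,292),'tin':(284,210,322,264),'bottle':(314,190,342,238),'corner':(284,186,300,200)},
'scene':{'jar':(314,220,340,256),'tin':(292,198,320,236),'bottle':(278,184,300,216),'tab':(272,208,292,232),'mug':(188,160,216,200)}}
for n,bs in boxes.items():
    a=edge(cv2.imread(f'pics/a_{n}.png'));b=edge(cv2.imread(f'pics/z_{n}.png'))
    for k,(x0,y0,x1,y1) in bs.items():
        t=a[y0:y1,x0:x1];m=6;s=b[y0-m:y1+m,x0-m:x1+m]
        K=4;t=cv2.resize(t,None,fx=K,fy=K,interpolation=cv2.INTER_CUBIC);s=cv2.resize(s,None,fx=K,fy=K,interpolation=cv2.INTER_CUBIC)
        r=cv2.matchTemplate(s,t,cv2.TM_CCOEFF_NORMED);_,v,_,l=cv2.minMaxLoc(r);print(n,k,round(v,2),(l[0]/K-m,l[1]/K-m))
```

```text
side labelR 0.96 (0.0, 0.25)
side labelL 0.95 (0.25, 0.25)
side rackL 0.74 (-1.25, 0.0)
side jar 0.87 (0.0, 1.25)
side tin 0.93 (0.0, 0.75)
side bottle 0.99 (0.5, 0.0)
side corner 1.0 (0.0, 0.0)
scene jar 0.86 (0.75, 0.5)
scene tin 0.88 (0.5, 0.75)
scene bottle 0.97 (0.0, 0.0)
scene tab 0.98 (0.75, 0.0)
scene mug 1.0 (0.0, 0.0)
```

```bash
python3 -c "
from station import arm
print(arm.job_done())"
```

```text
the job is handed in; nothing more can be done
None
```

I handed the job in after about 60 s on the robot clock (144 s allowed). The bracket stands upright on its base in the middle of the cork pad. The bin is shut with the knob still in it. The jar, tin and bottle are back where they started.

**What I did:**
- I moved the jar, tin and bottle to the tray and pulled the bin to its stop; a fit to the picture gave about 0.63 rad.
- The bracket caught on the bin's back wall while I lifted it (about 13 N at the wrist) and turned a little in the grip. I set it down on the pad, took hold of it again upright and centred it.
- I pushed the bin shut until the force rose to about 22 N at its stop, then put the bottle, tin and jar back.

**Last checks, against the first pictures:**

| Item | Result |
|---|---|
| Jar, tin and bottle | Upright, shifted by at most about 1.25 px (roughly 2 mm; shadows affect this) |
| Bin | Front labels shifted about 0.25 px, so I read it as fully shut |
| Mug | Shift 0 px in the scene picture |
| Bracket | About 1–2 mm off the pad's centre when checked after release; not moved since |
| Knob | Lying tilted against the front of its own compartment |

**Checks that disagreed or missed:**
- In the last pictures the networks missed the tin in the scene view, and the bracket and mug in the wrist view. Other views showed all three.
- They also gave low-confidence false hits, such as a "jar" at the bracket, which I ignored.
- The left side panel of the rack matched poorly (-1.25 px). I put that down to a changed shadow, because the bin's front corner matched exactly.

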